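Rack and brush out the empty preserving jars

ROBOT

A 7-joint arm with a two-finger parallel gripper is mounted at the origin on the work surface. World frame = base frame: x ahead of the robot, y to its left, z up, the work surface at z = 0. Lengths are in mm, angles in rad, forces in N, time in s.
With the tool pointing down it reaches from about 425 to 925 mm from the base axis. Payload 6.8 kg.
Tool frame: the origin (TCP) lies at the very end of the fingers, on their centre line; the grasp point (between the pads) lies 19 mm behind it; z points along the fingers, y is the line along which they close (so a half turn about z gives the same grasp; the last joint's range is limited). The gripper opens to 88 mm and grips with 3 to 60 N. Pads are 20 mm wide; open, the fingers measure 115 mm over their backs; the gripper's body (75 mm by 178 mm) begins 61 mm behind the grasp point.
Start: joints at [-1.344, 0.477, 0.022, 1.555, -0.011, 1.109, -0.083], TCP at [221.788, 637.54, 222.664] pointing down, gripper open.
Joint ranges: [-2.96, 2.96], [-0.34, 2.1], [-1.41, 1.46], [0.24, 2.44], [-1.37, 4.51], [0.17, 1.92], [-2.96, 2.96]. Speed limits (rad/s): [2.39, 2.39, 3.14, 3.14, 3.14, 3.14, 3.14].

INTERFACE

Orientations are given as a rotation vector (axis times angle).
In Python, from station import bot gives the robot as it stands.
- The arm moves only by the shell command python3 -m creep 'ROWS'. ROWS is JSON, a list of rows, each a list of 7 numbers: the closure, from 0 (fully open) to 1 (shut), then the shift along the world's x, y, z in mm, then the turn, a rotation vector about the world's x, y, z in degrees. A call has 1 to 20 rows; each row shifts and turns the commanded pose from where the row before left it; what a row does not reach is not made up. A row lasts 1/12 s, in which the tool goes at most 41.7 mm and 7.16 degrees, less where a joint would pass 70% of its speed; a pose out of reach is approached as far as the arm can. A call is refused whole if a number of a shift passes 41.7 or a number of a turn 7.16, either way. A call with a gripper value outside its range is refused whole. The fingers move at their own pace and stop on an object; the grip force is fixed at half the most. Time passes only in rows, so rows that do not move let the fingers close. It gives the time, the measured TCP pose, the force, the opening and the grip force at its end, in the units of the state.
- bot.sense(): the state, without advancing time (a new reading comes with each control period).
- bot.get_image(name): name is "scene" or "top"; returns (picture, depth): 420x560x3 uint8, blue, green, red; 420x560 float32, mm along the optical axis (not along the pixel's ray), 0 where there is no reading.
- bot.calibration(name): a dict with "intrinsics" (3x3 intrinsics, pixels), "rvec" (rotation vector, rad) and "tvec" (3), from world to camera coordinates, as OpenCV has them. Camera axes: x right, y down, z forward; pixel columns grow to the right and rows downward; lengths in mm; the calibration is good to about 2 mm. A picture is of the moment at which its call begins. calibration takes no time and is no camera call.
- bot.close_job(): hands the job in; it is judged then, once.
The state is a dict: "time_s": time; "joint_pos": joint angles; "joint_velocities": joint speeds; "joint_efforts": joint torques, N m; "tool_pos": TCP position; "eef_rot": TCP orientation; "force": force on the tool from outside, world axes, zero at the start; "ft_torque": the same for the moment, N m; "finger_gap": finger opening in mm; "grasp_force": force on a finger pad.
Only numpy, scipy, OpenCV 4.12 (cv2) and the standard library are available. Lean on these libraries where they do the work, as an engineer would, in place of code of your own. Each camera call takes 0.05 s, during which the arm holds its last target. There are 200 camera calls.

TASK

Lay each empty green jar in its own V-groove of the wooden rack, mouth towards the open front - the longest in the left groove, the middle length in the middle, the shortest on the right - and push it gently along under the rail until its base is fully home against the stop, without shoving the rack. When all the jars that are there are home, take the bottle brush and, working from left to right, run it down to the bottom of each jar and back up to the mouth, twice per jar. Put the brush back on its rest, see that every jar is still home, and leave the other things on the bench alone.

Things in the scene. Friction and masses are not known exactly. Their poses are not given: they have to be found in the camera images.
- jar_long: the longest of up to three empty round jars of green glass, 56 mm in diameter, told apart by length: this one 140 mm, about 182 g; wall 3.5 mm, base 5 mm. Starts lying on the 4 mm thick grey felt mat, mouth roughly towards the robot. Origin: on its axis at mid-length. Own -x points along it to the open mouth, +x to the closed base; it may roll about x. May be absent.
- jar_mid: the middle one by length of up to three empty round jars of green glass, 56 mm in diameter, told apart by length: this one 120 mm, about 156 g; wall 3.5 mm, base 5 mm. Starts lying on the 4 mm thick grey felt mat, mouth roughly towards the robot. Origin: on its axis at mid-length. Own -x points along it to the open mouth, +x to the closed base; it may roll about x. May be absent.
- jar_short: the shortest of up to three empty round jars of green glass, 56 mm in diameter, told apart by length: this one 100 mm, about 130 g; wall 3.5 mm, base 5 mm. Starts lying on the 4 mm thick grey felt mat, mouth roughly towards the robot. Origin: on its axis at mid-length. Own -x points along it to the open mouth, +x to the closed base; it may roll about x. May be absent.
- mouth_long (a point): centre of the open mouth of jar_long, in the plane of its rim (inner diameter 49 mm, outer 56 mm)
- base_long (a point): centre of the outside of the closed base of jar_long; the centre of mass lies on the axis 57 mm in front of it; the V's sides reach up to 34 mm above the bench, 24 to 30 mm either side of its middle
- mouth_mid (a point): centre of the open mouth of jar_mid, in the plane of its rim (inner diameter 49 mm, outer 56 mm)
- base_mid (a point): centre of the outside of the closed base of jar_mid; the centre of mass lies on the axis 47 mm in front of it; the V's sides reach up to 34 mm above the bench, 24 to 30 mm either side of its middle
- mouth_short (a point): centre of the open mouth of jar_short, in the plane of its rim (inner diameter 49 mm, outer 56 mm)
- base_short (a point): centre of the outside of the closed base of jar_short; the centre of mass lies on the axis 38 mm in front of it; the V's sides reach up to 34 mm above the bench, 24 to 30 mm either side of its middle
- rack: wooden jar rack, 250 mm front to back (x) by 310 mm wide (y), 3.5 kg, loose on the bench (slides at 16 to 25 N). Origin: centre of its underside; own x points from the open front (x = -125 mm) to the stops at the back, y left. Three V-grooves with 45-degree sides run along x, at y = +90 (left), 0, -90 mm (right); a jar lying in one has its axis 50 mm above the bench
- rail (a point): middle of the keeper rail's underside, 89 mm above the bench: a board on edge, 18 mm thick, top 129 mm above the bench, crossing all three grooves between posts at rack y = +-147 mm. Its front face is 150 mm behind the grooves' front edge. Jars slide under it; the gripper's body does not pass it
- stop_long (a point): face of the stop block (60 mm wide, top 64 mm above the bench) at the back of the left groove, on the jar axis 50 mm above the bench: the base of the longest jar touches it here when fully home; axes parallel to the rack's. The groove's front edge is 225 mm in front of it; the V's sides reach up to 34 mm above the bench, 24 to 30 mm either side of its middle
- stop_mid (a point): face of the stop block (60 mm wide, top 64 mm above the bench) at the back of the middle groove, on the jar axis 50 mm above the bench: the base of the middle-length jar touches it here when fully home; axes parallel to the rack's. The groove's front edge is 205 mm in front of it; the V's sides reach up to 34 mm above the bench, 24 to 30 mm either side of its middle
- stop_short (a point): face of the stop block (60 mm wide, top 64 mm above the bench) at the back of the right groove, on the jar axis 50 mm above the bench: the base of the shortest jar touches it here when fully home; axes parallel to the rack's. The groove's front edge is 185 mm in front of it; the V's sides reach up to 34 mm above the bench, 24 to 30 mm either side of its middle
- brush: bottle brush, 225 mm long, 70 g: flat wooden handle 110 x 18 x 16 mm, wire stem, stiff white bristle head 33 mm in diameter, 55 mm long. Origin: centre of the handle, 170 mm behind the tip of the head; own x points to the head, y across the handle's 18 mm, z up as it lies. It starts on its rest, head away from the robot
- brush_tip (a point): foremost point of the brush's head, on its axis
- rest: low dark wooden brush rest, 190 x 70 mm, fixed. Origin: on the bench under the handle's centre of a brush lying in it; own x points the way of the head. Two notched uprights, 12 mm thick, 64 mm high, hold the brush's axis level 52 mm above the bench: at x = -42 mm a 26 mm wide notch (floor 44 mm up) for the handle, at x = +85 mm a 16 mm notch (floor 49 mm up) for the stem
- mat: grey felt drying mat, 380 x 325 mm, 4 mm thick, fixed flat on the bench under the lying jars, which hardly roll on it. Origin: centre of its underside
- jam_a: full jam jar, 60 mm across, 72 mm high; a bystander, to be left where it is; origin: centre of its underside
- jam_b: full jam jar, 60 mm across, 72 mm high; a bystander, to be left where it is; origin: centre of its underside
- honey: full honey jar, 70 mm across, 85 mm high; a bystander, to be left where it is; origin: centre of its underside
- tub: white plastic tub, 120 mm across, 97 mm high; a bystander, to be left where it is; origin: centre of its underside
- lids: stack of four steel jar lids, 68 mm across, 45 mm high; a bystander, to be left where it is; origin: centre of its underside
- labels: cardboard box, 90 x 130 x 35 mm; a bystander, to be left where it is; origin: centre of its underside
There are look-alikes about, which are no part of the job. What is shaped like the jar_mid but pink or purple is not meant.

How it is judged (in metres and radians):
On the way, in this order (a step that is already met when the one before it is completed fails the run):
1. every jar that is there lies fully home against the stop of its own groove (x of base_long in the frame of stop_long between -0.006 and 0.006 m and y of base_long in the frame of stop_long between -0.008 and 0.008 m and z of base_long in the frame of stop_long between -0.008 and 0.008 m and x of mouth_long in the frame of stop_long below -0.08 m and angle between the x axis of each of jar_long, jar_mid, jar_short and the x axis of rack, either way round below 0.08 rad and linear speed of each of jar_long, jar_mid, jar_short below 0.02 m/s and x of base_mid in the frame of stop_mid between -0.006 and 0.006 m and y of base_mid in the frame of stop_mid between -0.008 and 0.008 m and z of base_mid in the frame of stop_mid between -0.008 and 0.008 m and x of mouth_mid in the frame of stop_mid below -0.08 m and x of base_short in the frame of stop_short between -0.006 and 0.006 m and y of base_short in the frame of stop_short between -0.008 and 0.008 m and z of base_short in the frame of stop_short between -0.008 and 0.008 m and x of mouth_short in the frame of stop_short below -0.08 m), for 0.3 s.
2. the brush's tip has gone down to the bottom of the longest jar (within 20 mm of the base's outside) (x of brush_tip in the frame of jar_long between 0.05 and 0.08 m and y of brush_tip in the frame of jar_long between -0.028 and 0.028 m and z of brush_tip in the frame of jar_long between -0.028 and 0.028 m), for 0.05 s.
3. it has come back up to the mouth (tip at most 35 mm inside the longest jar, or out of it) (x of brush_tip in the frame of jar_long below -0.035 m), for 0.05 s.
4. it has gone down to the bottom of the longest jar a second time (all of step 2), for 0.05 s.
5. the brush's tip has gone down to the bottom of the middle-length jar (within 20 mm of the base's outside) (x of brush_tip in the frame of jar_mid between 0.04 and 0.07 m and y of brush_tip in the frame of jar_mid between -0.028 and 0.028 m and z of brush_tip in the frame of jar_mid between -0.028 and 0.028 m), for 0.05 s.
6. it has come back up to the mouth (tip at most 35 mm inside the middle-length jar, or out of it) (x of brush_tip in the frame of jar_mid below -0.025 m), for 0.05 s.
7. it has gone down to the bottom of the middle-length jar a second time (all of step 5), for 0.05 s.
8. the brush's tip has gone down to the bottom of the shortest jar (within 20 mm of the base's outside) (x of brush_tip in the frame of jar_short between 0.03 and 0.06 m and y of brush_tip in the frame of jar_short between -0.028 and 0.028 m and z of brush_tip in the frame of jar_short between -0.028 and 0.028 m), for 0.05 s.
9. it has come back up to the mouth (tip at most 35 mm inside the shortest jar, or out of it) (x of brush_tip in the frame of jar_short below -0.015 m), for 0.05 s.
10. it has gone down to the bottom of the shortest jar a second time (all of step 8), for 0.05 s.
At the end, for the whole second after the job is handed in: Every jar that is there lies in its own groove, mouth to the front, its base within 6 mm of the stop and within 8 mm of the groove's line; the brush lies level in both notches of its rest, head the same way as at the start, within 20 mm along and 12 mm across of its place; all at rest (all of step 1 and x of brush in the frame of rest between -0.02 and 0.02 m and y of brush in the frame of rest between -0.012 and 0.012 m and z of brush in the frame of rest between 0.044 and 0.06 m and angle between the x axis of brush and the x axis of rest, either way round below 0.12 rad and x of brush_tip in the frame of rest above 0.13 m and linear speed of brush below 0.02 m/s); the robot touches nothing.
It fails at once if the rack is shoved more than 20 mm from where it stood (distance of rack from where it was at the start of the episode above 0.02 m).
It fails at once if one of the other things on the bench (full jars, tub, lids, box) is moved more than 30 mm (distance of any of jam_a, jam_b, honey, tub, lids, labels from where it was at the start of the episode above 0.03 m).
It fails at once if one of them is tipped over (angle between any of jam_a, jam_b, honey, tub, lids, labels's own z axis and vertical above 0.5 rad).
Of jar_long, jar_mid, jar_short only 2 to 3 are there at a start; the rules pass over those that are not, and their reading is None.
At some moment in a run one of jar_long, jar_mid, jar_short may be knocked a few centimetres aside while the robot is not near it.
Once in a run the grip may slacken for a moment while it holds something.
It also fails if it takes over 210 s, if anything falls off the work surface, if the arm or the gripper's body presses on something with over 40 N, if the wrist force passes 120 N, or if a joint passes its speed limit or range.

## Working session

There is one attempt and no reset: what is moved stays moved. The work goes in short steps, Python scripts to look and compute and a shell command to move; the robot and the scene stay as the last step left them, time stands still between calls to the robot, and variables do not carry over. Pictures are saved under pics/ and viewed, at most 14 in all, crops included, and the job is handed in when it is done.

```bash
mkdir -p pics; cat > h.py <<'E'
import numpy as np, cv2
from station import bot
def cam(n):
    c=bot.calibration(n);K=np.array(c["intrinsics"],float);R=cv2.Rodrigues(np.array(c["rvec"],float))[0];t=np.array(c["tvec"],float).ravel();return K,R,t
def ray(n,u,v,z):
    K,R,t=cam(n);d=R.T@np.linalg.inv(K)@np.array([u,v,1.]);o=-R.T@t;return o+d*(z-o[2])/d[2]
def cloud(n,depth):
    K,R,t=cam(n);v,u=np.mgrid[:depth.shape[0],:depth.shape[1]]
    p=np.stack([u,v,np.ones_like(u)],-1)@np.linalg.inv(K).T*depth[...,None]
    return (p-t)@R
def proj(n,p):
    K,R,t=cam(n);q=K@(R@np.array(p,float)+t);return q[:2]/q[2]
E
python3 - <<'E'
from h import *
for n in("scene","top"):
    im,d=bot.get_image(n);cv2.imwrite(f"pics/{n}0.png",im);np.savez(f"{n}0.npz",im=im,d=d)
    K,R,t=cam(n);print(n,-R.T@t,K[0,0])
s=bot.sense();print(s["tool_pos"],s["eef_rot"],s["force"],s["finger_gap"],s["time_s"])
E
```

```text
scene [1370.87207247 -203.30235201 1411.69251145] 470.3892134577274
top [ 373.60743492    7.85721438 1789.99096179] 496.86472950912906
[221.63025951 637.01604279 221.79648088] [-5.23398581e-01 -3.09753518e+00  2.51923858e-03] [ 0.43139389  0.01576223 -0.74676713] 87.76544050013612 0.1
```

View pics/top0.png

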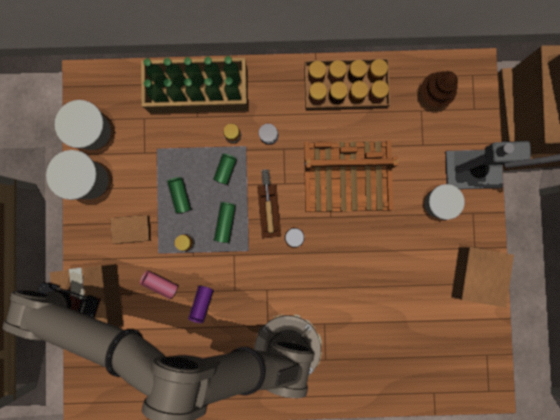

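View pics/scene0.png

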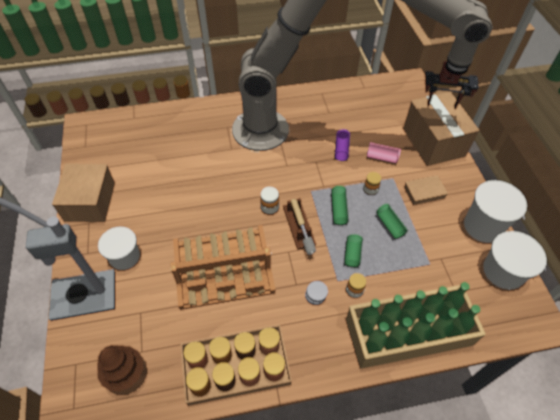

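The top view shows three green jars on the mat at about (227,170), (179,195) and (225,222). The pink (160,285) and purple (202,304) jars are look-alikes and the bottle crate is not part of the job, so the three green ones are meant. The rack is at (348,180), and the brush on its rest at (268,200) with its head up at (266,178). Next I measure and confirm in a crop.

```bash
python3 - <<'E'
from h import *
f=np.load("top0.npz");im,d=f["im"],f["d"];P=cloud("top",d)
hsv=cv2.cvtColor(im,cv2.COLOR_BGR2HSV)
m=((hsv[...,0]>45)&(hsv[...,0]<90)&(hsv[...,1]>90)&(hsv[...,2]>25)).astype(np.uint8)
m[:140]=0
n,l,st,c=cv2.connectedComponentsWithStats(m)
for i in range(1,n):
    if st[i,4]<60: continue
    mask=l==i
    p=P[mask]; print("comp",c[i].round(),st[i,4],"z pct",np.percentile(p[:,2],[5,50,98]).round(1))
    cnt=cv2.findContours(mask.astype(np.uint8),cv2.RETR_EXTERNAL,cv2.CHAIN_APPROX_NONE)[0][0][:,0]
    w=np.array([ray("top",u,v,32)[:2] for u,v in cnt],np.float32)
    r=cv2.minAreaRect(w);print("  rect",np.round(r[0]),np.round(r[1]),cv2.boxPoints(r).round().tolist())
    # depth-based: points with z>20
    q=p[(p[:,2]>25)][:,:2].astype(np.float32);r=cv2.minAreaRect(q);print("  depth rect",np.round(r[0],1),np.round(r[1],1),round(r[2],1))
# rack: print heights map
for name,(a,b,c0,c1) in dict(rack=(140,216,300,395),rest=(165,240,255,285)).items():
    q=P[a:b,c0:c1].reshape(-1,3)
    for lo,hi in((120,140),(40,70),(20,40)):
        k=q[(q[:,2]>lo)&(q[:,2]<hi)][:,:2].astype(np.float32)
        if len(k)>5:
            r=cv2.minAreaRect(k);print(name,lo,hi,len(k),np.round(r[0],1),np.round(r[1],1),round(r[2],1))
big=cv2.resize(im[130:262,145:405],None,fx=3,fy=3,interpolation=cv2.INTER_CUBIC)
cv2.imwrite("pics/c1.png",cv2.convertScaleAbs(big,alpha=1.6))
E
```

```text
comp [225. 168.] 353 z pct [40.4 54.9 66.3]
  rect [646. 206.] [50. 98.] [[591.0, 200.0], [682.0, 164.0], [701.0, 211.0], [609.0, 247.0]]
  depth rect [643.7 203.9] [49.2 96.3] 69.0
comp [179. 194.] 452 z pct [38.5 54.7 66.5]
  rect [557. 371.] [121.  51.] [[492.0, 380.0], [505.0, 331.0], [622.0, 361.0], [609.0, 411.0]]
  depth rect [556.5 367.9] [116.6  51.2] 14.9
comp [225. 221.] 501 z pct [41.4 54.5 67.3]
  rect [455. 210.] [ 50. 134.] [[384.0, 198.0], [516.0, 172.0], [526.0, 222.0], [394.0, 248.0]]
  depth rect [438.1 116.7] [236.8 132.3] 80.0
rack 120 140 522 [ 643.7 -229. ] [298.7  30.7] 89.6
rack 40 70 411 [ 610.8 -232.7] [307.8 237. ] 89.1
rack 20 40 2802 [ 610.9 -233.4] [311.1 252. ] 89.6
rest 40 70 375 [509.4  57. ] [250.7  66.5] 11.4
rest 20 40 27 [483.9  53.5] [202.   76.3] 8.3
```

View pics/c1.png

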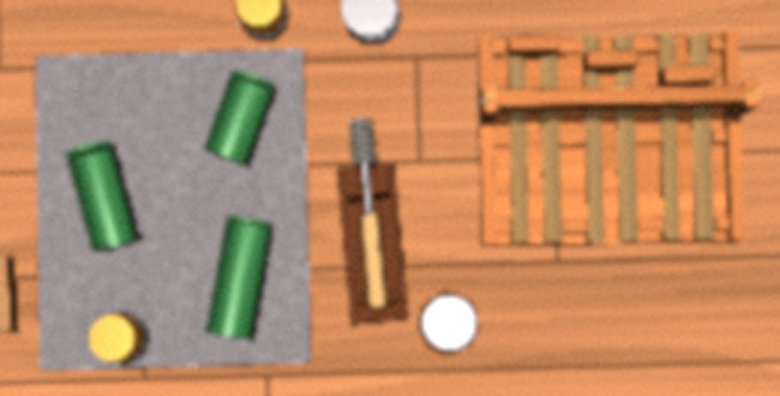

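The crop confirms three green jars: long at top-view (225,221), mid at (179,194), short at (225,168). The rack's stops are at the far side, the left one furthest back. Next come the rack yaw and the brush/rest pose.

```bash
python3 - <<'E'
from h import *
f=np.load("top0.npz");im,d=f["im"],f["d"];P=cloud("top",d)
q=P[135:220,295:400].reshape(-1,3)
k=q[(q[:,2]>118)&(q[:,2]<140)]
# rail top: fit mid-line
b=[(y,np.median(k[abs(k[:,1]-y)<6,0])) for y in range(-360,-90,15) if (abs(k[:,1]-y)<6).any()]
b=np.array(b);print("rail",np.polyfit(b[:,0],b[:,1],1),"x at -233",np.polyval(np.polyfit(b[:,0],b[:,1],1),-233), np.ptp(k[:,1]),k[:,1].min(),k[:,1].max())
# front edge via depth >12
k=q[(q[:,2]>12)&(q[:,2]<60)]
for y in range(-380,-80,20):
    s=k[abs(k[:,1]-y)<8]
    if len(s): print(y,s[:,0].min().round(),s[:,0].max().round(),end="; ")
k2=k[(k[:,0]>500)&(k[:,0]<620)]
print()
for x in range(500,620,15):
    s=k2[abs(k2[:,0]-x)<8];print(x,s[:,1].min().round(1),s[:,1].max().round(1),end="; ")
print()
# brush + rest
hsv=cv2.cvtColor(im,cv2.COLOR_BGR2HSV)
sub=np.zeros(d.shape,bool);sub[165:242,255:285]=1
hm=sub&(P[...,2]>50)&(P[...,2]<75)
h=P[hm]; ord=h[:,0].argsort();h=h[ord]
for x in range(400,640,12):
    s=h[abs(h[:,0]-x)<6]
    if len(s):print(x,s[:,1].mean().round(1),s[:,1].min().round(),s[:,1].max().round(),s[:,2].mean().round())
print(proj("top",(500,55,52)))
V=hsv[...,2]
dark=sub&(hsv[...,2]<75)
p=np.argwhere(dark)
w=np.array([ray("top",u,v,8)[:2] for v,u in p],np.float32);r=cv2.minAreaRect(w);print("restdark",r,cv2.boxPoints(r).round())
br=sub&(hsv[...,2]>130)&(hsv[...,0]>12)&(hsv[...,0]<28); p=np.argwhere(br)
n,l,st,c=cv2.connectedComponentsWithStats(br.astype(np.uint8));print(st,c.round())
E
```

```text
rail [1.09184185e-02 6.45716873e+02] x at -233 643.1728814142966 308.2702695183531 -387.86324330920274 -79.59297379084967
-380 485.0 733.0; -360 486.0 733.0; -340 486.0 733.0; -320 485.0 731.0; -300 485.0 732.0; -280 486.0 732.0; -260 486.0 734.0; -240 486.0 732.0; -220 487.0 733.0; -200 487.0 735.0; -180 488.0 756.0; -160 488.0 719.0; -140 486.0 726.0; -120 486.0 733.0; -100 487.0 756.0; 
500 -385.9 -77.3; 515 -387.0 -59.9; 530 -386.3 -77.3; 545 -402.3 -77.5; 560 -386.8 -78.0; 575 -399.4 -68.9; 590 -386.8 -79.0; 605 -387.7 -77.2; 
400 0.9 1.0 1.0 56.0
412 51.1 49.0 53.0 58.0
424 51.0 24.0 73.0 61.0
436 44.9 24.0 56.0 61.0
448 50.2 41.0 59.0 59.0
460 51.5 44.0 59.0 61.0
472 51.6 44.0 58.0 60.0
484 51.7 44.0 61.0 60.0
496 53.4 47.0 61.0 59.0
508 54.0 47.0 61.0 60.0
520 54.7 47.0 64.0 57.0
532 55.0 53.0 57.0 56.0
544 62.3 39.0 81.0 58.0
556 55.8 35.0 81.0 63.0
568 57.6 56.0 59.0 56.0
580 58.0 55.0 59.0 60.0
592 60.8 45.0 73.0 61.0
604 59.8 48.0 73.0 61.0
616 60.5 47.0 76.0 64.0
628 61.0 47.0 75.0 60.0
[267.77747665 207.82186702]
restdark ((517.4991455078125, 53.325767517089844), (231.9
[... 2723 characters left out ...]
257. 171.]
 [271. 172.]
 [273. 170.]
 [276. 172.]
 [257. 175.]
 [271. 174.]
 [280. 174.]
 [273. 177.]
 [278. 176.]
 [256. 179.]
 [277. 179.]
 [282. 179.]
 [259. 180.]
 [273. 181.]
 [282. 185.]
 [281. 187.]
 [279. 191.]
 [255. 193.]
 [279. 193.]
 [255. 195.]
 [282. 196.]
 [284. 194.]
 [279. 196.]
 [282. 200.]
 [256. 200.]
 [284. 200.]
 [257. 203.]
 [269. 216.]
 [282. 202.]
 [257. 207.]
 [280. 206.]
 [282. 209.]
 [284. 207.]
 [281. 212.]
 [255. 215.]
 [257. 215.]
 [281. 214.]
 [283. 215.]
 [257. 226.]
 [259. 229.]
 [259. 231.]
 [283. 230.]
 [258. 235.]
 [283. 235.]
 [282. 237.]
 [256. 238.]
 [260. 239.]
 [269. 239.]
 [275. 239.]
 [278. 238.]
 [262. 241.]
 [264. 240.]
 [269. 241.]
 [282. 241.]]
```

```bash
python3 -m creep '[[0,28,-29,-2,0,0,-2.3],[0,28,-29,-2,0,0,0],[0,28,-29,-2,0,0,0],[0,28,-29,-2,0,0,0],[0,28,-29,-2,0,0,0],[0,28,-29,-2,0,0,0],[0,28,-29,-2,0,0,0],[0,28,-29,-2,0,0,0],[0,28,-29,-2,0,0,0],[0,28,-29,-2,0,0,0],[0,28,-29,-2,0,0,0],[0,28,-29,-2,0,0,0],[0,28,-29,-2,0,0,0],[0,28,-29,-2,0,0,0],[0,32,-25,-2,0,0,0],[0,0,0,0,0,0,0]]'
python3 - <<'E'
from h import *
from scipy.spatial.transform import Rotation as R
for n in("scene","top"):
    im,d=bot.get_image(n);np.savez(f"{n}1.npz",im=im,d=d)
s=bot.sense();M=R.from_rotvec(s["eef_rot"]).as_matrix();print(s["tool_pos"],M.round(3).tolist(),np.degrees(np.arctan2(-M[0,1],M[1,1])),s["force"])
E
```

```text
time_s: 1.43
tool_pos: [651.1, 196.8, 191.9]
eef_rot: [0.602, 3.08, -0.008]
force: [-0.3, -1.2, 0.1]
finger_gap: 87.8
grasp_force: 0.0
[646.58652526 204.10623588 191.77210001] [[-0.929, 0.37, -0.001], [0.37, 0.929, -0.001], [0.0, -0.001, -1.0]] -21.717217547527756 [-0.7598108   0.32640191 -0.19251554]
```

```bash
python3 -m creep '[[0,0,0,-35,0,0,0],[0,0,0,-35,0,0,0],[0,0,0,-35,0,0,0],[0,0,0,-30,0,0,0],[0,0,0,-20,0,0,0],[0,0,0,-12,0,0,0],[0,0,0,-4,0,0,0],[0,0,0,0,0,0,0],[0.8,0,0,0,0,0,0],[0.8,0,0,0,0,0,0],[0.8,0,0,0,0,0,0],[0.8,0,0,0,0,0,0],[0.8,0,0,0,0,0,0],[0.8,0,0,0,0,0,0]]'; python3 -m creep '[[0.8,0,0,0,0,0,0],[0.8,0,0,0,0,0,0],[0.8,0,0,0,0,0,0],[0.8,0,0,0,0,0,0]]'
```

```text
time_s: 2.7
tool_pos: [646.2, 206.5, 22.4]
eef_rot: [0.586, 3.086, 0.001]
force: [-0.2, -0.1, 2.8]
finger_gap: 55.9
grasp_force: 30.0
time_s: 3.03
tool_pos: [646.2, 206.5, 22.3]
eef_rot: [0.586, 3.086, 0.001]
force: [-1.1, -1.2, 5.4]
finger_gap: 56.3
grasp_force: 30.0
```

```bash
python3 -m creep '[[0.8,0,0,10,0,0,0],[0.8,0,0,25,0,0,0],[0.8,0,0,35,0,0,0],[0.8,0,0,35,0,0,0],[0.8,0,0,35,0,0,0],[0.8,-4.8,-15,20,0,0,1.2],[0.8,-4.8,-29,0,0,0,1.2],[0.8,-4.8,-29,0,0,0,1.2],[0.8,-4.8,-29,0,0,0,1.2],[0.8,-4.8,-29,0,0,0,1.2],[0.8,-4.8,-29,0,0,0,1.2]]'; python3 -m creep '[[0.8,-4.8,-29,0,0,0,1.2],[0.8,-4.8,-29,0,0,0,1.2],[0.8,-4.8,-29,0,0,0,1.2],[0.8,-4.8,-29,0,0,0,1.2],[0.8,-4.8,-29,0,0,0,1.2],[0.8,-4.8,-29,0,0,0,1.2],[0.8,-4.8,-29,0,0,0,1.2],[0.8,-4.8,-29,0,0,0,1.2],[0.8,-4.8,-29,0,0,0,1.2],[0.8,-4.8,-29,0,0,0,1.2],[0.8,-4.8,-29,0,0,0,1.2],[0.8,-4.8,-29,0,0,0,0.9],[0.8,0,-20,0,0,0,0],[0.8,0,0,0,0,0,0],[0.8,0,0,0,0,0,0]]'
python3 - <<'E'
from h import *
im,d=bot.get_image("top");np.savez("top2.npz",im=im,d=d)
im2,d2=bot.get_image("scene")
a=cv2.resize(im[90:250,150:430],None,fx=2,fy=2);b=cv2.resize(im2[150:310,110:390],None,fx=2,fy=2)
cv2.imwrite("pics/c2.png",cv2.convertScaleAbs(np.vstack([a,b])[:, :],alpha=1.4)[:600])
print(bot.sense()["tool_pos"])
E
```

```text
time_s: 3.95
tool_pos: [616.2, 45.3, 181.9]
eef_rot: [-0.389, -3.117, -0.0]
force: [0.6, -0.2, -1.4]
finger_gap: 56.2
grasp_force: 30.0
time_s: 5.2
tool_pos: [558.6, -322.6, 181.6]
eef_rot: [-0.009, -3.141, 0.0]
force: [0.6, 0.3, -1.5]
finger_gap: 56.5
grasp_force: 30.0
[ 559.69400349 -319.8840526   181.51422531]
```

View pics/c2.png

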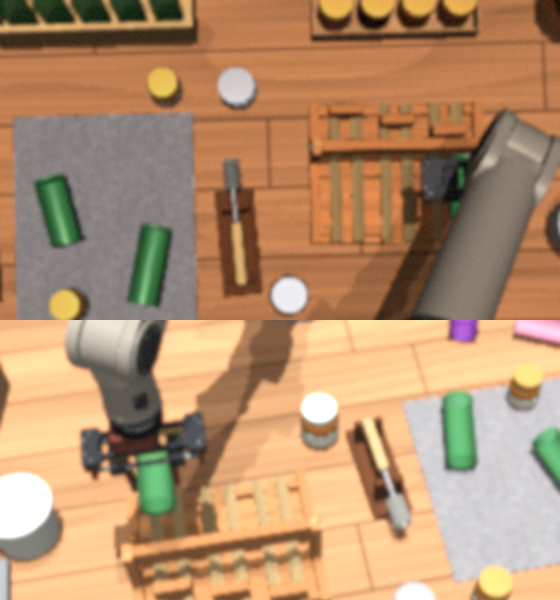

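The jar hangs level over the right groove, mouth to the front (scene crop: base at (157,500), facing the rail). Lowering it.

```bash
python3 -m creep '[[0.8,0,0,-30,0,0,0],[0.8,0,0,-35,0,0,0],[0.8,0,0,-35,0,0,0],[0.8,0,0,-22,0,0,0],[0.8,0,0,-10,0,0,0],[0.8,0,0,-5,0,0,0],[0.8,0,0,-2,0,0,0],[0.8,0,0,0,0,0,0],[0.8,0,0,0,0,0,0]]';python3 -m creep '[[0.8,0,0,-1,0,0,0],[0.8,0,0,0,0,0,0],[0.8,0,0,0,0,0,0]]'
```

```text
time_s: 6.05
tool_pos: [560.5, -321.4, 44.0]
eef_rot: [0.004, 3.139, -0.001]
force: [0.7, 0.1, -0.9]
finger_gap: 56.0
grasp_force: 30.0
time_s: 6.3
tool_pos: [560.4, -321.8, 42.7]
eef_rot: [0.005, 3.139, -0.001]
force: [-0.2, -0.0, 2.4]
finger_gap: 56.4
grasp_force: 30.0
```

```bash
python3 -m creep '[[0.8,5,0,0,0,0,0],[0.8,8,0,0,0,0,0],[0.8,8,0,0,0,0,0],[0.8,6,0,0,0,0,0],[0.8,2,0,0,0,0,0],[0.8,0,0,0,0,0,0]]';python3 -m creep '[[0.2,0,0,0,0,0,0],[0.2,0,0,0,0,0,0],[0.2,0,0,0,0,0,0],[0.2,0,0,0,0,0,0],[0.2,0,0,15,0,0,0],[0.2,0,0,25,0,0,0],[0.2,-15,0,20,0,0,0],[0.2,-35,0,0,0,0,0],[0.38,-35,0,0,0,0,0],[0.38,0,0,-25,0,0,0],[0.38,0,0,-25,0,0,0],[0.38,0,0,-7,0,0,0],[0.38,0,0,0,0,0,0],[0.38,0,0,0,0,0,0]]'
```

```text
time_s: 6.8
tool_pos: [589.3, -323.1, 41.9]
eef_rot: [0.006, 3.141, -0.003]
force: [-0.8, -3.8, 2.2]
finger_gap: 56.5
grasp_force: 30.0
time_s: 7.97
tool_pos: [504.0, -321.2, 44.8]
eef_rot: [-0.004, -3.141, -0.001]
force: [0.3, -0.8, 0.4]
finger_gap: 54.5
grasp_force: 0.0
```

```bash
python3 - <<'E'
from h import *
im,d=bot.get_image("top");np.savez("top2.npz",im=im,d=d)
im2,d2=bot.get_image("scene");np.savez("scene2.npz",im=im2,d=d2)
hsv=cv2.cvtColor(im2,cv2.COLOR_BGR2HSV);P=cloud("scene",d2)
m=(hsv[...,0]>45)&(hsv[...,0]<90)&(hsv[...,1]>90)&(P[...,1]<-250)&(P[...,0]<720)&(P[...,0]>450)
p=P[m];print(len(p),np.percentile(p,[2,50,98],axis=0).round(1))
b=cv2.resize(im2[200:310,150:290],None,fx=4,fy=4);cv2.imwrite("pics/c3.png",cv2.convertScaleAbs(b,alpha=1.4))
E
```

```text
322 [[ 539.1 -345.5   33.3]
 [ 577.  -321.6   72.6]
 [ 638.  -298.6   82.7]]
```

View pics/c3.png

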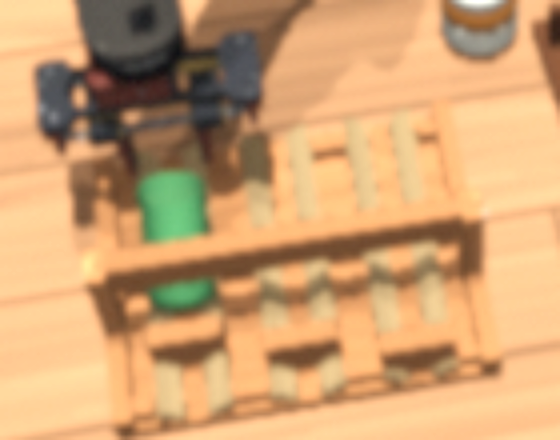

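```bash
python3 -m creep '[[0.48,0,0,0,0,0,0],[0.48,0,0,0,0,0,0],[0.48,6,0,0,0,0,0],[0.48,8,0,0,0,0,0],[0.48,4,0,0,0,0,0],[0.48,4,0,0,0,0,0],[0.48,4,0,0,0,0,0],[0.48,4,0,0,0,0,0],[0.48,4,0,0,0,0,0],[0.48,4,0,0,0,0,0],[0.48,4,0,0,0,0,0],[0.48,4,0,0,0,0,0],[0.48,3,0,0,0,0,0],[0.48,2,0,0,0,0,0],[0.48,0,0,0,0,0,0]]';python3 -m creep '[[0.48,2,0,0,0,0,0],[0.48,0,0,0,0,0,0]]';python3 -m creep '[[0.48,2,0,0,0,0,0],[0.48,0,0,0,0,0,0]]';python3 -m creep '[[0.48,1,0,0,0,0,0],[0.48,0,0,0,0,0,0]]'
```

```text
time_s: 9.32
tool_pos: [555.0, -321.3, 44.7]
eef_rot: [0.004, 3.141, -0.0]
force: [-0.1, 0.4, -1.1]
finger_gap: 45.7
grasp_force: 0.0
time_s: 9.48
tool_pos: [555.3, -321.4, 44.5]
eef_rot: [-0.006, -3.14, -0.001]
force: [-4.3, 0.1, 2.5]
finger_gap: 46.0
grasp_force: 2.0
time_s: 9.65
tool_pos: [555.4, -321.5, 44.4]
eef_rot: [-0.008, -3.136, -0.003]
force: [-9.3, 1.9, 6.6]
finger_gap: 45.3
grasp_force: 4.6
time_s: 9.82
tool_pos: [555.4, -321.5, 44.4]
eef_rot: [-0.008, -3.135, -0.003]
force: [-11.2, 2.1, 8.5]
finger_gap: 45.6
grasp_force: 5.7
```

```bash
python3 -m creep '[[0.48,-20,0,0,0,0,0],[0.48,-30,0,0,0,0,0],[0.48,0,0,40,0,0,0],[0.48,0,0,30,0,0,0],[0,0,10,20,0,0,0]]'
cat > j.py <<'E'
from h import *
def jars():
    im2,d2=bot.get_image("scene")
    hsv=cv2.cvtColor(im2,cv2.COLOR_BGR2HSV);P=cloud("scene",d2)
    g=(hsv[...,0]>45)&(hsv[...,0]<90)&(hsv[...,1]>90)&(P[...,0]<730)&(P[...,0]>350)
    for n,y in (("L",-142),("M",-232),("S",-322)):
        p=P[g&(abs(P[...,1]-y)<42)]
        if len(p)>30: print(n,len(p),np.percentile(p,[2,50,98],axis=0).round(1).tolist())
    q=P[...,2]
    r=P[(q>118)&(q<140)&(abs(P[...,1]+232)<150)&(abs(P[...,0]-645)<40)];print("rail top mean",np.median(r,axis=0).round(1))
    return im2,P
E
python3 - <<'E'
from j import *
im,P=jars()
cv2.imwrite("pics/c4.png",cv2.convertScaleAbs(cv2.resize(im[200:310,150:290],None,fx=4,fy=4),alpha=1.4))
f=np.load("scene0.npz");P0=cloud("scene",f["d"]);r=P0[(P0[...,2]>118)&(P0[...,2]<140)&(abs(P0[...,1]+232)<150)&(abs(P0[...,0]-645)<40)];print(np.median(r,axis=0).round(1))
E
```

```text
time_s: 10.23
tool_pos: [510.0, -314.3, 137.9]
eef_rot: [0.01, 3.138, -0.005]
force: [0.8, -0.0, 0.9]
finger_gap: 49.4
grasp_force: 0.0
S 245 [[570.0, -345.0, 63.3], [640.9, -320.9, 75.6], [665.8, -298.4, 82.6]]
rail top mean [ 643.6 -234.2  128.8]
[ 643.9 -232.9  128.9]
```

View pics/c4.png

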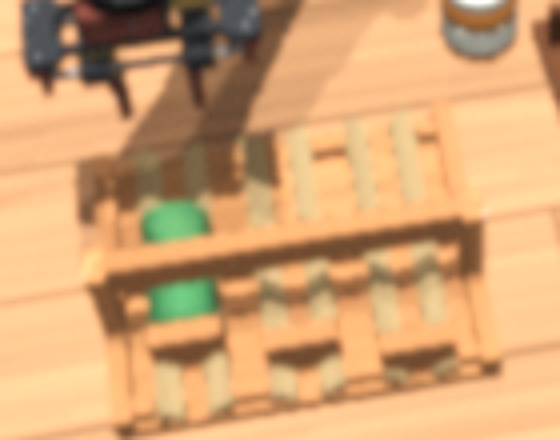

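The short jar is home: its mouth is at x≈570 and its base meets the stop in the crop. Next, re-measuring the mat jars.

```bash
cat > m.py <<'E'
from h import *
def mat():
    im,d=bot.get_image("top");hsv=cv2.cvtColor(im,cv2.COLOR_BGR2HSV)
    m=((hsv[...,0]>45)&(hsv[...,0]<90)&(hsv[...,1]>90)&(hsv[...,2]>25)).astype(np.uint8);m[:140]=0
    cs=cv2.findContours(m,cv2.RETR_EXTERNAL,cv2.CHAIN_APPROX_NONE)[0]
    for c in cs:
        if cv2.contourArea(c)<150: continue
        w=np.array([ray("top",u,v,32)[:2] for u,v in c[:,0]],np.float32)
        (x,y),(a,b),t=cv2.minAreaRect(w); h=t if a>b else t-90
        print("jar c",round(x,1),round(y,1),"size",round(a),round(b),"heading",round(h,1))
    s=bot.sense();print(s["tool_pos"].round(1) if hasattr(s["tool_pos"],"round") else s["tool_pos"])
    return im
E
python3 -c "from m import *; mat()"
```

```text
jar c 455.2 209.6 size 50 134 heading -11.8
jar c 556.8 370.5 size 121 51 heading 14.3
[ 512.6 -311.4  138.8]
```

```bash
python3 -m creep '[[0,0,0,35,0,0,0],[0,0,15,15,0,0,0],[0,2,29,0,0,0,0.7],[0,2,29,0,0,0,0.7],[0,2,29,0,0,0,0.7],[0,2,29,0,0,0,0.7],[0,2,29,0,0,0,0.7],[0,2,29,0,0,0,0.7],[0,2,29,0,0,0,0.7],[0,2,29,0,0,0,0.7],[0,2,29,0,0,0,0.7],[0,2,29,0,0,0,0.7],[0,2,29,0,0,0,0.7],[0,2,29,0,0,0,0.7],[0,2,29,0,0,0,0.7],[0,2,29,0,0,0,0.7],[0,2,29,0,0,0,0.7],[0,2,29,0,0,0,0.7]]';python3 -m creep '[[0,2,29,0,0,0,0.7],[0,2,29,0,0,0,0.7],[0,2,29,0,0,0,0.7],[0,2,29,0,0,0,0.7],[0,2,29,0,0,0,0.8],[0,2,29,0,0,0,0],[0,1,28,0,0,0,0],[0,0,0,0,0,0,0],[0,0,0,0,0,0,0]]'
python3 - <<'E'
from h import *
from scipy.spatial.transform import Rotation as R
s=bot.sense();M=R.from_rotvec(s["eef_rot"]).as_matrix();print(s["tool_pos"],np.degrees(np.arctan2(-M[0,1],M[1,1])),M[2].round(3))
E
```

```text
time_s: 11.83
tool_pos: [541.3, 169.2, 183.8]
eef_rot: [0.303, -3.127, -0.001]
force: [-0.1, -0.0, -0.1]
finger_gap: 87.9
grasp_force: 0.0
time_s: 12.58
tool_pos: [553.4, 371.8, 183.2]
eef_rot: [0.405, -3.114, -0.001]
force: [1.2, -1.1, 0.1]
finger_gap: 88.2
grasp_force: 0.0
[553.35039166 371.81776024 183.22302427] 14.829299848903156 [ 0.001  0.001 -1.   ]
```

```bash
python3 -m creep '[[0,3,-1,-30,0,0,-0.5],[0,0,0,-35,0,0,0],[0,0,0,-35,0,0,0],[0,0,0,-30,0,0,0],[0,0,0,-17,0,0,0],[0,0,0,-10,0,0,0],[0,0,0,-4,0,0,0],[0,0,0,0,0,0,0],[0,0,0,0,0,0,0]]';python3 -m creep '[[0.8,0,0,0,0,0,0],[0.8,0,0,0,0,0,0],[0.8,0,0,0,0,0,0],[0.8,0,0,0,0,0,0],[0.8,0,0,0,0,0,0],[0.8,0,0,0,0,0,0],[0.8,0,0,0,0,0,0]]'
```

```text
time_s: 13.33
tool_pos: [558.3, 368.6, 24.8]
eef_rot: [-0.385, 3.116, 0.001]
force: [0.2, -0.5, -0.2]
finger_gap: 87.9
grasp_force: 0.0
time_s: 13.92
tool_pos: [557.5, 369.4, 24.2]
eef_rot: [-0.387, 3.117, 0.002]
force: [-0.7, 1.7, 3.1]
finger_gap: 56.1
grasp_force: 30.0
```

```bash
python3 -m creep '[[0.8,0,0,10,0,0,0],[0.8,0,0,25,0,0,0],[0.8,0,0,35,0,0,0],[0.8,0,0,35,0,0,0],[0.8,0,0,35,0,0,0],[0.8,0,-15,20,0,0,-0.7],[0.8,0,-29,0,0,0,-0.7],[0.8,0,-29,0,0,0,-0.7],[0.8,0,-29,0,0,0,-0.7],[0.8,0,-29,0,0,0,-0.7],[0.8,0,-29,0,0,0,-0.7],[0.8,0,-29,0,0,0,-0.7],[0.8,0,-29,0,0,0,-0.7],[0.8,0,-29,0,0,0,-0.7]]'; python3 -m creep '[[0.8,0,-29,0,0,0,-0.7],[0.8,0,-29,0,0,0,-0.7],[0.8,0,-29,0,0,0,-0.7],[0.8,0,-29,0,0,0,-0.7],[0.8,0,-29,0,0,0,-0.7],[0.8,0,-29,0,0,0,-0.7],[0.8,0,-29,0,0,0,-0.7],[0.8,0,-29,0,0,0,-0.7],[0.8,0,-29,0,0,0,-0.7],[0.8,0,-29,0,0,0,-0.7],[0.8,0,-29,0,0,0,-0.7],[0.8,0,-29,0,0,0,-0.8],[0.8,0,-7,0,0,0,0],[0.8,0,0,0,0,0,0],[0.8,0,0,0,0,0,0]]'
python3 - <<'E'
from h import *
im2,d2=bot.get_image("scene")
cv2.imwrite("pics/c5.png",cv2.convertScaleAbs(cv2.resize(im2[150:310,130:330],None,fx=3,fy=3),alpha=1.4))
from scipy.spatial.transform import Rotation as R
s=bot.sense();M=R.from_rotvec(s["eef_rot"]).as_matrix();print(s["tool_pos"],np.degrees(np.arctan2(-M[0,1],M[1,1])),s["force"],s["finger_gap"])
E
```

```text
time_s: 15.08
tool_pos: [556.6, 119.4, 183.8]
eef_rot: [0.212, -3.133, 0.001]
force: [0.3, 0.2, -1.9]
finger_gap: 56.0
grasp_force: 30.0
time_s: 16.33
tool_pos: [556.9, -233.0, 183.5]
eef_rot: [-0.02, -3.141, -0.001]
force: [0.5, 0.7, -1.6]
finger_gap: 56.2
grasp_force: 30.0
[ 557.25672    -231.83135071  183.49297503] -0.6055691094708221 [-0.56580208  1.31908589 -1.45971617] 55.99549235644779
```

View pics/c5.png

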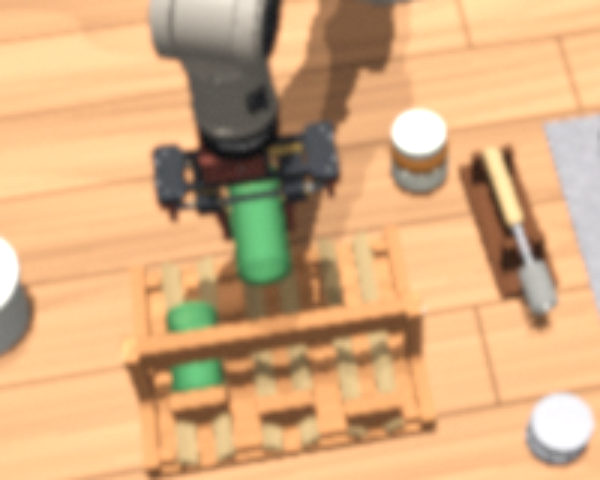

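The mid jar hangs level over the middle groove (260,230), and the short jar is still home at (195,345). Lowering and sliding it in.

```bash
python3 -m creep '[[0.8,0,0,-30,0,0,0],[0.8,0,0,-35,0,0,0],[0.8,0,0,-35,0,0,0],[0.8,0,0,-22,0,0,0],[0.8,0,0,-10,0,0,0],[0.8,0,0,-5,0,0,0],[0.8,0,0,-3,0,0,0],[0.8,0,0,0,0,0,0],[0.8,0,0,0,0,0,0]]';python3 -m creep '[[0.8,0,0,-0.7,0,0,0],[0.8,0,0,0,0,0,0]]';python3 -m creep '[[0.8,5,0,0,0,0,0],[0.8,8,0,0,0,0,0],[0.8,8,0,0,0,0,0],[0.8,8,0,0,0,0,0],[0.8,4,0,0,0,0,0],[0.8,0,0,0,0,0,0]]'
```

```text
time_s: 17.13
tool_pos: [558.5, -233.6, 45.1]
eef_rot: [0.018, 3.139, -0.001]
force: [0.2, -0.2, -1.7]
finger_gap: 56.1
grasp_force: 30.0
time_s: 17.3
tool_pos: [558.1, -233.6, 44.0]
eef_rot: [0.019, 3.14, -0.001]
force: [0.8, -0.8, -2.5]
finger_gap: 55.6
grasp_force: 30.0
time_s: 17.8
tool_pos: [592.1, -233.3, 43.0]
eef_rot: [0.017, 3.14, -0.001]
force: [1.1, -0.2, -0.8]
finger_gap: 56.0
grasp_force: 30.0
```

```bash
python3 -m creep '[[0.8,0,0,-1,0,0,0],[0.8,0,0,0,0,0,0]]';python3 -m creep '[[0.2,0,0,0,0,0,0],[0.2,0,0,0,0,0,0],[0.2,0,0,0,0,0,0],[0.2,0,0,0,0,0,0],[0.2,0,0,15,0,0,0],[0.2,0,0,25,0,0,0],[0.2,-15,0,20,0,0,0],[0.2,-36,0,0,0,0,0],[0.48,-36,1,0,0,0,0],[0.48,0,0,-25,0,0,0],[0.48,0,0,-25,0,0,0],[0.48,0,0,-8,0,0,0],[0.48,0,0,0,0,0,0],[0.48,0,0,0,0,0,0]]'; python3 -c "from j import *;jars()"
```

```text
time_s: 17.97
tool_pos: [591.7, -233.5, 42.7]
eef_rot: [0.019, 3.139, -0.0]
force: [3.1, 0.9, 2.1]
finger_gap: 56.1
grasp_force: 30.0
time_s: 19.13
tool_pos: [503.5, -232.5, 44.0]
eef_rot: [-0.018, -3.141, -0.0]
force: [0.8, 0.2, 0.6]
finger_gap: 45.4
grasp_force: 0.0
M 392 [[530.7, -256.3, 35.4], [577.6, -232.7, 73.1], [650.3, -208.9, 83.5]]
S 235 [[571.3, -345.3, 62.6], [642.5, -321.4, 75.7], [665.7, -298.5, 83.5]]
rail top mean [ 643.1 -235.5  128.7]
```

```bash
python3 -m creep '[[0.48,6,0,0,0,0,0],[0.48,4,0,0,0,0,0],[0.48,4,0,0,0,0,0],[0.48,4,0,0,0,0,0],[0.48,4,0,0,0,0,0],[0.48,4,0,0,0,0,0],[0.48,4,0,0,0,0,0],[0.48,4,0,0,0,0,0],[0.48,4,0,0,0,0,0],[0.48,4,0,0,0,0,0],[0.48,4,0,0,0,0,0],[0.48,3,0,0,0,0,0],[0.48,2,0,0,0,0,0],[0.48,0,0,0,0,0,0]]';python3 -m creep '[[0.48,1.5,0,0,0,0,0],[0.48,0,0,0,0,0,0]]';python3 -m creep '[[0.48,1.5,0,0,0,0,0],[0.48,0,0,0,0,0,0]]'
```

```text
time_s: 20.35
tool_pos: [555.2, -232.4, 44.0]
eef_rot: [0.019, 3.141, -0.0]
force: [0.1, 0.1, -0.7]
finger_gap: 45.9
grasp_force: 0.2
time_s: 20.52
tool_pos: [556.1, -232.4, 43.9]
eef_rot: [0.019, 3.141, 0.0]
force: [-0.2, -0.2, 0.8]
finger_gap: 45.7
grasp_force: 0.7
time_s: 20.68
tool_pos: [556.1, -232.4, 43.8]
eef_rot: [-0.019, -3.139, -0.001]
force: [-4.3, -0.9, 2.3]
finger_gap: 45.6
grasp_force: 2.5
```

```bash
python3 -m creep '[[0.48,1.5,0,0,0,0,0],[0.48,0,0,0,0,0,0]]';python3 -m creep '[[0.48,-20,0,0,0,0,0],[0.48,-30,0,0,0,0,0],[0.48,0,0,40,0,0,0],[0.48,0,0,40,0,0,0],[0,0,10,40,0,0,0],[0,0,10,20,0,0,0],[0,0,0,0,0,0,0]]'; python3 -c "
from j import *;jars()
from m import mat;mat()"
```

```text
time_s: 20.85
tool_pos: [556.2, -232.5, 43.7]
eef_rot: [-0.02, -3.136, -0.002]
force: [-8.3, -0.4, 6.8]
finger_gap: 45.7
grasp_force: 4.3
time_s: 21.43
tool_pos: [513.0, -211.1, 189.4]
eef_rot: [0.015, 3.131, -0.001]
force: [1.3, -0.5, 0.2]
finger_gap: 62.1
grasp_force: 0.0
M 317 [[571.8, -256.7, 63.6], [653.5, -232.9, 75.8], [686.2, -210.0, 83.8]]
S 231 [[572.7, -345.1, 62.1], [642.8, -321.6, 75.2], [665.2, -298.5, 85.2]]
rail top mean [ 643.9 -235.1  129.1]
jar c 454.9 209.7 size 50 135 heading -11.5
[ 510.  -211.8  184.8]
```

```bash
python3 -m creep '[[0,-3,15,0,0,0,-0.7],[0,-4,28,0,0,0,-0.7],[0,-4,28,0,0,0,-0.7],[0,-4,28,0,0,0,-0.7],[0,-4,28,0,0,0,-0.7],[0,-4,28,0,0,0,-0.7],[0,-4,28,0,0,0,-0.7],[0,-4,28,0,0,0,-0.7],[0,-4,28,0,0,0,-0.7],[0,-4,28,0,0,0,-0.7],[0,-4,28,0,0,0,-0.7],[0,-4,28,0,0,0,-0.7],[0,-4,28,0,0,0,-0.7],[0,-4,28,0,0,0,-0.7],[0,0,28,0,0,0,-1],[0,0,14,0,0,0,0],[0,0,0,0,0,0,0],[0,0,0,0,0,0,0]]'
python3 - <<'E'
from h import *
from scipy.spatial.transform import Rotation as R
s=bot.sense();M=R.from_rotvec(s["eef_rot"]).as_matrix();print(s["tool_pos"],np.degrees(np.arctan2(-M[0,1],M[1,1])),M[2].round(3))
E
```

```text
time_s: 23.03
tool_pos: [453.2, 208.2, 182.3]
eef_rot: [-0.312, -3.124, 0.003]
force: [0.5, -0.4, -0.3]
finger_gap: 88.0
grasp_force: 0.0
[453.2011416  208.20875659 182.33386162] -11.402714475612123 [ 0.002 -0.002 -1.   ]
```

```bash
python3 -m creep '[[0,1,1,-30,0,0,0],[0,0,0,-35,0,0,0],[0,0,0,-35,0,0,0],[0,0,0,-30,0,0,0],[0,0,0,-17,0,0,0],[0,0,0,-10,0,0,0],[0,0,0,-3,0,0,0],[0,0,0,0,0,0,0],[0,0,0,0,0,0,0]]';python3 -m creep '[[0.8,0,0,0,0,0,0],[0.8,0,0,0,0,0,0],[0.8,0,0,0,0,0,0],[0.8,0,0,0,0,0,0],[0.8,0,0,0,0,0,0],[0.8,0,0,0,0,0,0],[0.8,0,0,0,0,0,0]]'
```

```text
time_s: 23.78
tool_pos: [455.6, 209.2, 24.7]
eef_rot: [0.316, 3.125, 0.001]
force: [1.1, -0.0, -0.2]
finger_gap: 87.9
grasp_force: 0.0
time_s: 24.37
tool_pos: [454.9, 209.6, 24.0]
eef_rot: [0.314, 3.126, 0.0]
force: [0.9, 0.4, -1.4]
finger_gap: 44.4
grasp_force: 0.0
```

```bash
python3 - <<'E'
from m import *
im=mat()
im2,_=bot.get_image("scene")
cv2.imwrite("pics/c6.png",cv2.convertScaleAbs(np.hstack([cv2.resize(im[140:260,150:260],None,fx=3.5,fy=3.5),cv2.resize(im2[160:280,300:410],None,fx=3.5,fy=3.5)]),alpha=1.4))
E
```

```text
jar c 455.0 117.4 size 52 140 heading -6.7
[454.9 209.6  24. ]
```

View pics/c6.png

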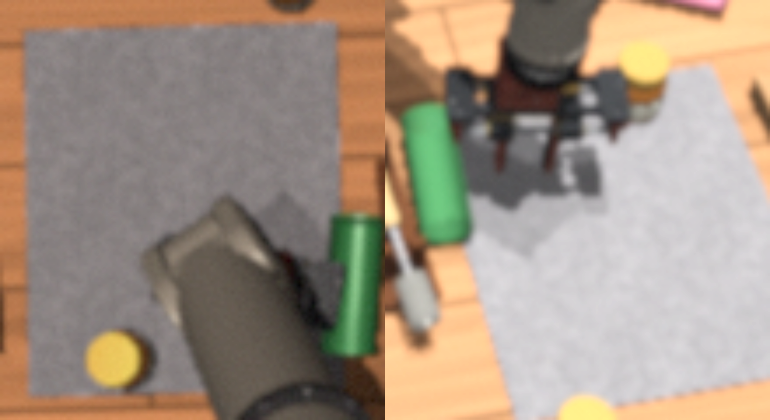

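The jar was knocked aside while I was reaching. It now lies at about (455,117), beside the brush rest. I back up, re-measure it and check the rest's base height.

```bash
python3 -m creep '[[0,0,0,30,0,0,0],[0,0,0,35,0,0,0],[0,0,0,35,0,0,0],[0,0,10,35,0,0,0],[0,0,15,20,0,0,0],[0,0,0,0,0,0,0]]'; python3 - <<'E'
from m import *
mat()
for n in("top","scene"):
    im,d=bot.get_image(n);P=cloud(n,d)
    for a,b in((62,72),(72,84),(84,92)):
        q=P[(P[...,0]>450)&(P[...,0]<530)&(P[...,1]>a)&(P[...,1]<b)]
        if len(q):print(n,a,b,len(q),np.percentile(q[:,2],[10,50,90]).round(1))
    hsv=cv2.cvtColor(im,cv2.COLOR_BGR2HSV);g=(hsv[...,0]>45)&(hsv[...,0]<90)&(hsv[...,1]>90)&(abs(P[...,0]-455)<90)&(abs(P[...,1]-117)<60)
    p=P[g];print("jar",np.percentile(p,[2,50,98],axis=0).round(1).tolist())
    # crest line: top z by x slice
    for x in range(400,520,20):
        s=p[abs(p[:,0]-x)<10]; k=s[s[:,2]>np.percentile(s[:,2],80)] if len(s)>5 else s
        if len(k): print(x,"crest y",k[:,1].mean().round(1),"z",np.median(k[:,2]).round(1),"ymin/max",s[:,1].min().round(),s[:,1].max().round())
E
```

```text
time_s: 24.97
tool_pos: [457.2, 238.8, 183.9]
eef_rot: [0.31, 3.119, 0.011]
force: [0.4, 0.5, 0.6]
finger_gap: 73.0
grasp_force: 0.0
jar c 456.2 118.1 size 52 137 heading -5.7
jar c 607.1 -233.2 size 50 72 heading -1.6
[456.  236.7 181.2]
top 62 72 54 [ 6.3 11.8 18.1]
top 72 84 74 [ 6.3 11.2 17.4]
top 84 92 59 [-2.  16.9 40.4]
jar [[389.7, 90.4, 35.1], [449.1, 120.5, 51.9], [518.8, 144.5, 62.7]]
400 crest y 126.5 z 61.0 ymin/max 99.0 149.0
420 crest y 119.5 z 58.3 ymin/max 95.0 144.0
440 crest y 125.1 z 58.8 ymin/max 95.0 145.0
460 crest y 117.8 z 59.7 ymin/max 91.0 145.0
480 crest y 116.8 z 58.8 ymin/max 90.0 139.0
500 crest y 115.3 z 58.7 ymin/max 89.0 135.0
scene 62 72 11 [ 9.2 15.5 19.6]
scene 72 84 44 [ 9.5 13.1 17.1]
scene 84 92 57 [ 7.5 32.1 45.1]
jar [[389.6, 89.0, 17.4], [467.2, 112.5, 52.6], [524.5, 140.5, 62.2]]
400 crest y 125.3 z 60.3 ymin/max 97.0 148.0
420 crest y 119.8 z 60.6 ymin/max 95.0 145.0
440 crest y 118.8 z 60.0 ymin/max 93.0 141.0
460 crest y 119.4 z 59.5 ymin/max 91.0 141.0
480 crest y 112.8 z 59.7 ymin/max 89.0 139.0
500 crest y 110.0 z 59.7 ymin/max 87.0 133.0
```

```bash
python3 -m creep '[[0.18,2,-20,0,0,0,2],[0.18,2,-28,0,0,0,2],[0.18,2,-28,0,0,0,1.4],[0.18,0,-28,0,0,0,0],[0.18,0,-15,0,0,0,0],[0.18,0,0,-20,0,0,0],[0.18,0,0,-30,0,0,0],[0.18,0,0,-30,0,0,0],[0.18,0,0,0,0,0,0],[0.18,0,0,0,0,0,0]]'
python3 - <<'E'
from m import *
from scipy.spatial.transform import Rotation as R
s=bot.sense();M=R.from_rotvec(s["eef_rot"]).as_matrix();print(s["tool_pos"],np.degrees(np.arctan2(-M[0,1],M[1,1])),s["finger_gap"])
im,d=bot.get_image("scene");P=cloud("scene",d);hsv=cv2.cvtColor(im,cv2.COLOR_BGR2HSV);g=(hsv[...,0]>45)&(hsv[...,0]<90)&(hsv[...,1]>90)&(abs(P[...,0]-455)<90)&(abs(P[...,1]-117)<70)
p=P[g];print(np.percentile(p,[2,50,98],axis=0).round(1).tolist())
E
```

```text
time_s: 25.95
tool_pos: [458.6, 114.1, 97.0]
eef_rot: [-0.168, -3.131, 0.005]
force: [0.2, 1.2, 1.1]
finger_gap: 72.1
grasp_force: 0.0
[458.59952319 114.08238335  96.96119123] -6.125148628629363 72.05819027446954
[[393.2, 87.6, 14.7], [471.7, 111.5, 53.2], [525.2, 137.4, 62.9]]
```

```bash
python3 -m creep '[[0.18,2,3,-15,0,0,0],[0.18,0,0,-20,0,0,0],[0.18,0,0,-17,0,0,0],[0.18,0,0,-12,0,0,0],[0.18,0,0,-7,0,0,0],[0.18,0,0,0,0,0,0]]'; python3 -m creep '[[0.8,0,0,0,0,0,0],[0.8,0,0,0,0,0,0],[0.8,0,0,0,0,0,0],[0.8,0,0,0,0,0,0],[0.8,0,0,0,0,0,0],[0.8,0,0,0,0,0,0]]'
```

```text
time_s: 26.5
tool_pos: [463.0, 118.5, 28.0]
eef_rot: [-0.167, -3.137, 0.0]
force: [-0.1, -0.7, 1.2]
finger_gap: 71.8
grasp_force: 0.0
time_s: 27.0
tool_pos: [463.7, 118.5, 28.9]
eef_rot: [0.167, 3.136, 0.001]
force: [-0.0, -1.9, 7.6]
finger_gap: 54.6
grasp_force: 29.9
```

```bash
python3 -m creep '[[0.18,0,0,0,0,0,0],[0.18,0,0,0,0,0,0],[0.18,0,0,0,0,0,0],[0.18,0,0,-5,0,0,0],[0.18,0,0,-4,0,0,0],[0.18,0,0,0,0,0,0],[0.18,0,0,0,0,0,0]]'; python3 -m creep '[[0.8,0,0,0,0,0,0],[0.8,0,0,0,0,0,0],[0.8,0,0,0,0,0,0],[0.8,0,0,0,0,0,0],[0.8,0,0,0,0,0,0],[0.8,0,0,0,0,0,0]]'
```

```text
time_s: 27.58
tool_pos: [462.4, 118.4, 18.4]
eef_rot: [-0.167, -3.136, 0.001]
force: [-0.4, -0.3, 0.4]
finger_gap: 72.2
grasp_force: 0.0
time_s: 28.08
tool_pos: [463.0, 118.3, 19.1]
eef_rot: [0.167, 3.137, -0.0]
force: [0.4, -2.1, 2.2]
finger_gap: 55.2
grasp_force: 29.9
```

```bash
python3 -m creep '[[0.8,0,0,8,0,0,0],[0.8,0,0,20,0,0,0],[0.8,0,0,30,0,0,0],[0.8,0,0,35,0,0,0],[0.8,0,0,35,0,0,0],[0.8,0,0,35,0,0,0],[0.8,4,-12,0,0,0,0.5],[0.8,9,-27,0,0,0,0.5],[0.8,9,-27,0,0,0,0.5],[0.8,9,-27,0,0,0,0.5],[0.8,9,-27,0,0,0,0.5],[0.8,9,-27,0,0,0,0.5],[0.8,9,-27,0,0,0,0.5],[0.8,9,-27,0,0,0,0.5],[0.8,9,-27,0,0,0,0.5],[0.8,9,-27,0,0,0,0.5],[0.8,2,-5,0,0,0,0.5],[0.8,0,0,0,0,0,0],[0.8,0,0,0,0,0,0]]'
python3 - <<'E'
from h import *
im2,d2=bot.get_image("scene")
cv2.imwrite("pics/c7.png",cv2.convertScaleAbs(cv2.resize(im2[150:310,130:330],None,fx=3,fy=3),alpha=1.4))
from scipy.spatial.transform import Rotation as R
s=bot.sense();M=R.from_rotvec(s["eef_rot"]).as_matrix();print(s["tool_pos"],np.degrees(np.arctan2(-M[0,1],M[1,1])),s["force"],s["finger_gap"])
P=cloud("scene",d2);hsv=cv2.cvtColor(im2,cv2.COLOR_BGR2HSV);g=(hsv[...,0]>45)&(hsv[...,0]<90)&(hsv[...,1]>90)&(abs(P[...,0]-555)<120)&(abs(P[...,1]+142)<60)&(P[...,2]>130)
p=P[g];print(np.percentile(p,[2,50,98],axis=0).round(1).tolist())
for x in range(580,625,10):
    k=p[abs(p[:,0]-x)<6]
    if len(k):print(x,k[:,2].max().round(1),k[:,1].mean().round(1))
E
```

```text
time_s: 29.67
tool_pos: [549.4, -140.6, 181.8]
eef_rot: [-0.016, -3.141, -0.001]
force: [0.0, -0.1, -1.2]
finger_gap: 54.8
grasp_force: 29.8
[ 549.45494534 -139.81524885  181.8573124 ] -0.5175639584997689 [-0.50025078 -0.17878538 -1.45903681] 54.90930127135545
[[518.9, -165.8, 175.4], [578.6, -142.2, 215.0], [611.6, -116.5, 281.4]]
580 301.5 -142.7
590 223.6 -142.3
600 222.8 -143.0
610 222.9 -140.6
```

View pics/c7.png

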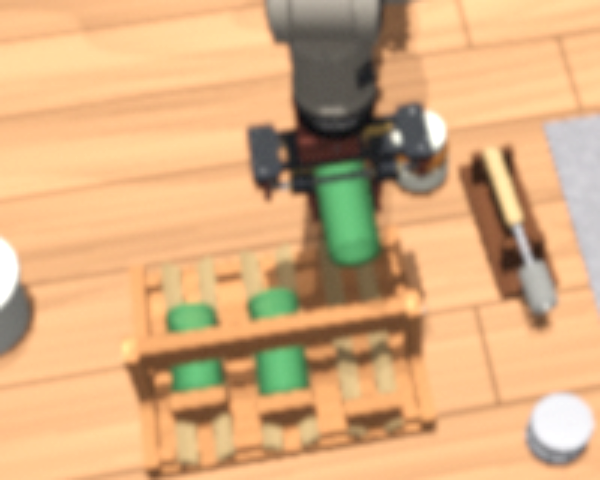

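The long jar hangs level over the left groove (350,215), and the other two are still home. Lowering it.

```bash
python3 -m creep '[[0.8,0,-1,-30,0,0,0],[0.8,0,0,-35,0,0,0],[0.8,0,0,-35,0,0,0],[0.8,0,0,-22,0,0,0],[0.8,0,0,-10,0,0,0],[0.8,0,0,-5,0,0,0],[0.8,0,0,0,0,0,0],[0.8,0,0,0,0,0,0]]';python3 -m creep '[[0.8,0,0,-1.5,0,0,0],[0.8,0,0,0,0,0,0]]';python3 -m creep '[[0.8,0,0,-1,0,0,0],[0.8,0,0,0,0,0,0]]'
```

```text
time_s: 30.38
tool_pos: [551.0, -142.1, 46.2]
eef_rot: [0.015, 3.14, 0.0]
force: [0.8, 0.2, -1.9]
finger_gap: 54.9
grasp_force: 29.8
time_s: 30.55
tool_pos: [550.8, -142.4, 44.6]
eef_rot: [0.016, 3.139, -0.0]
force: [0.8, 0.2, -1.8]
finger_gap: 54.6
grasp_force: 29.8
time_s: 30.72
tool_pos: [550.3, -142.5, 43.0]
eef_rot: [0.016, 3.141, -0.0]
force: [0.2, -0.3, -0.7]
finger_gap: 54.6
grasp_force: 29.8
```

Slide it forward under the rail to about x=592, checking seating on the way.

```bash
python3 -m creep '[[0.8,0,0,-1,0,0,0],[0.8,0,0,0,0,0,0]]';python3 -m creep '[[0.8,0,0,-0.7,0,0,0],[0.8,0,0,0,0,0,0]]';python3 -m creep '[[0.8,5,0,0,0,0,0],[0.8,8,0,0,0,0,0],[0.8,8,0,0,0,0,0],[0.8,8,0,0,0,0,0],[0.8,8,0,0,0,0,0],[0.8,4,0,0,0,0,0],[0.8,0,0,0,0,0,0]]'; python3 -c "from j import *;jars()"
```

```text
time_s: 30.88
tool_pos: [550.2, -142.7, 41.7]
eef_rot: [0.016, 3.141, -0.0]
force: [-1.2, -1.0, 1.3]
finger_gap: 54.7
grasp_force: 29.9
time_s: 31.05
tool_pos: [550.2, -142.8, 41.2]
eef_rot: [0.017, 3.141, -0.0]
force: [-0.8, -1.1, 3.4]
finger_gap: 54.9
grasp_force: 29.8
time_s: 31.63
tool_pos: [589.6, -143.9, 40.5]
eef_rot: [-0.019, -3.138, 0.001]
force: [-3.7, -2.5, 4.0]
finger_gap: 54.7
grasp_force: 29.9
L 242 [[563.0, -167.9, 32.3], [640.9, -144.7, 72.4], [651.7, -121.2, 149.4]]
M 288 [[574.1, -256.6, 64.2], [658.1, -234.8, 75.3], [686.0, -209.8, 84.7]]
S 231 [[571.7, -345.0, 63.7], [643.7, -321.3, 75.9], [666.0, -298.7, 83.4]]
rail top mean [ 642.1 -217.9  129.4]
```

```bash
python3 -m creep '[[0.2,0,0,0,0,0,0],[0.2,0,0,0,0,0,0],[0.2,0,0,0,0,0,0],[0.2,0,0,0,0,0,0],[0.2,0,0,15,0,0,0],[0.2,0,0,25,0,0,0],[0.2,-25,0,20,0,0,0],[0.2,-38,0,0,0,0,0],[0.48,-38,1,0,0,0,0],[0.48,0,0,-25,0,0,0],[0.48,0,0,-25,0,0,0],[0.48,0,0,-6,0,0,0],[0.48,0,0,0,0,0,0],[0.48,0,0,0,0,0,0]]'; python3 -c "from j import *;jars()"
```

```text
time_s: 32.85
tool_pos: [490.5, -141.4, 45.0]
eef_rot: [-0.015, -3.141, -0.0]
force: [-0.4, 0.5, -0.3]
finger_gap: 45.9
grasp_force: 0.0
L 470 [[511.8, -168.0, 34.2], [567.5, -144.6, 73.6], [651.4, -119.9, 83.4]]
M 311 [[573.8, -256.5, 64.2], [654.6, -233.1, 75.0], [685.5, -210.4, 82.9]]
S 227 [[571.7, -345.0, 64.5], [642.3, -321.2, 75.7], [665.9, -299.4, 83.0]]
rail top mean [ 643.6 -233.4  128.7]
```

```bash
python3 -m creep '[[0.48,4,-2,0,0,0,0],[0.48,4,0,0,0,0,0],[0.48,4,0,0,0,0,0],[0.48,4,0,0,0,0,0],[0.48,4,0,0,0,0,0],[0.48,4,0,0,0,0,0],[0.48,4,0,0,0,0,0],[0.48,4,0,0,0,0,0],[0.48,4,0,0,0,0,0],[0.48,4,0,0,0,0,0],[0.48,4,0,0,0,0,0],[0.48,4,0,0,0,0,0],[0.48,4,0,0,0,0,0],[0.48,4,0,0,0,0,0],[0.48,4,0,0,0,0,0],[0.48,3,0,0,0,0,0],[0.48,1,0,0,0,0,0],[0.48,0,0,0,0,0,0]]';python3 -m creep '[[0.48,1.5,0,0,0,0,0],[0.48,0,0,0,0,0,0]]';python3 -m creep '[[0.48,1.5,0,0,0,0,0],[0.48,0,0,0,0,0,0]]'
```

```text
time_s: 34.4
tool_pos: [554.7, -143.1, 44.8]
eef_rot: [0.016, 3.14, 0.0]
force: [-0.4, -0.4, 0.4]
finger_gap: 45.8
grasp_force: 0.2
time_s: 34.57
tool_pos: [555.7, -143.1, 44.8]
eef_rot: [0.015, 3.141, 0.0]
force: [-1.1, -1.4, 0.7]
finger_gap: 46.1
grasp_force: 0.4
time_s: 34.73
tool_pos: [556.9, -143.2, 44.7]
eef_rot: [-0.016, -3.141, -0.0]
force: [-2.3, -0.8, -0.6]
finger_gap: 45.6
grasp_force: 0.7
```

```bash
python3 -m creep '[[0.48,1.5,0,0,0,0,0],[0.48,0,0,0,0,0,0]]';python3 -m creep '[[0.48,1.5,0,0,0,0,0],[0.48,0,0,0,0,0,0]]';python3 -m creep '[[0.48,1,0,0,0,0,0],[0.48,0,0,0,0,0,0]]'
```

```text
time_s: 34.9
tool_pos: [556.9, -143.3, 44.5]
eef_rot: [-0.016, -3.138, -0.001]
force: [-6.0, 0.5, 3.8]
finger_gap: 45.7
grasp_force: 2.7
time_s: 35.07
tool_pos: [556.9, -143.3, 44.4]
eef_rot: [-0.016, -3.136, -0.001]
force: [-9.4, 0.3, 7.7]
finger_gap: 45.7
grasp_force: 4.6
time_s: 35.23
tool_pos: [556.9, -143.3, 44.3]
eef_rot: [-0.017, -3.134, -0.002]
force: [-11.8, 0.4, 9.6]
finger_gap: 45.5
grasp_force: 5.9
```

```bash
python3 -m creep '[[0.48,-20,0,0,0,0,0],[0.48,-30,0,0,0,0,0],[0.48,0,0,40,0,0,0],[0.48,0,0,40,0,0,0],[0.6,0,20,40,0,0,0],[0.6,0,20,20,0,0,0],[0.6,0,0,0,0,0,0],[0.6,0,0,0,0,0,0]]'; python3 - <<'E'
from j import *
jars()
print(bot.sense()["tool_pos"])
for n in("top","scene"):
    im,d=bot.get_image(n);P=cloud(n,d);hsv=cv2.cvtColor(im,cv2.COLOR_BGR2HSV)
    yel=(hsv[...,0]>12)&(hsv[...,0]<30)&(hsv[...,2]>120)&(P[...,2]>45)&(P[...,2]<75)&(abs(P[...,1]-52)<25)&(P[...,0]>390)&(P[...,0]<560)
    k,l,st,c=cv2.connectedComponentsWithStats(yel.astype(np.uint8));i=1+st[1:,4].argmax();mk=(l==i)
    pts=np.argwhere(mk);w=np.array([ray(n,u,v,58)[:2] for v,u in pts],np.float32)
    r=cv2.minAreaRect(w);print(n,len(w),"handle",np.round(r[0],1),np.round(r[1],1),round(r[2],1),P[mk][:,2].mean().round(1))
    h=P[(abs(P[...,1]-60)<22)&(P[...,0]>590)&(P[...,0]<660)&(P[...,2]>52)&(P[...,2]<75)]
    print("head y mean",np.median(h,axis=0).round(1),"x max",np.percentile(h[:,0],97).round(1))
E
```

```text
time_s: 35.9
tool_pos: [512.4, -103.7, 183.4]
eef_rot: [0.012, 3.137, 0.0]
force: [0.5, -0.6, -1.4]
finger_gap: 35.1
grasp_force: 0.0
L 405 [[572.8, -168.4, 62.9], [663.3, -145.4, 75.5], [706.5, -121.7, 84.1]]
M 307 [[573.3, -256.6, 62.5], [654.3, -233.2, 76.0], [686.3, -210.5, 82.2]]
S 235 [[573.4, -344.9, 62.9], [642.5, -321.2, 75.7], [665.5, -299.1, 83.3]]
rail top mean [ 643.6 -234.8  128.6]
[ 511.19521535 -104.68311034  181.99138878]
top 133 handle [470.7  51.6] [105.4  15.2] 3.7 59.7
head y mean [610.7  61.2  62.2] x max 634.0
scene 161 handle [468.4  57.7] [113.9  45.1] 6.0 59.8
head y mean [612.3  59.7  62.2] x max 633.6
```

```bash
python3 -m creep '[[0.6,-6,16,0,0,0,0.6],[0.6,-8,28,0,0,0,0.7],[0.6,-8,28,0,0,0,0.7],[0.6,-8,28,0,0,0,0.7],[0.6,-8,28,0,0,0,0.7],[0.6,-6,28,0,0,0,0.7],[0.6,0,0,0,0,0,0],[0.6,0,0,-25,0,0,0],[0.6,0,0,-30,0,0,0],[0.6,0,0,-20,0,0,0],[0.6,0,0,0,0,0,0],[0.6,0,0,0,0,0,0]]'; python3 - <<'E'
from h import *
from scipy.spatial.transform import Rotation as R
s=bot.sense();M=R.from_rotvec(s["eef_rot"]).as_matrix();print(s["tool_pos"],np.degrees(np.arctan2(-M[0,1],M[1,1])),s["finger_gap"])
E
```

```text
time_s: 37.05
tool_pos: [465.6, 50.5, 105.9]
eef_rot: [0.095, -3.136, 0.001]
force: [-0.2, 0.1, 0.2]
finger_gap: 35.5
grasp_force: 0.0
[465.56005939  50.549935   105.89284906] 3.487552919383715 35.48798725450877
```

```bash
python3 -m creep '[[0.6,0,0.5,-20,0,0,0],[0.6,0,0,-20,0,0,0],[0.6,0,0,-15,0,0,0],[0.6,0,0,-8,0,0,0],[0.6,0,0,-3,0,0,0],[0.6,0,0,0,0,0,0],[0.6,0,0,0,0,0,0]]'; python3 -m creep '[[0.95,0,0,0,0,0,0],[0.95,0,0,0,0,0,0],[0.95,0,0,0,0,0,0],[0.95,0,0,0,0,0,0],[0.95,0,0,0,0,0,0],[0.95,0,0,0,0,0,0]]'
```

```text
time_s: 37.63
tool_pos: [467.6, 51.7, 41.9]
eef_rot: [-0.096, 3.139, 0.0]
force: [0.2, 0.4, 0.1]
finger_gap: 35.2
grasp_force: 0.0
time_s: 38.13
tool_pos: [467.3, 51.8, 41.6]
eef_rot: [-0.096, 3.139, 0.0]
force: [-1.9, -0.1, 6.1]
finger_gap: 17.9
grasp_force: 30.0
```

Brush gripped. Plan: lift it, then enter the left jar with a 15° yaw because straight entry would be too close to the base to reach, straightening as it goes in.

```bash
python3 -m creep '[[0.95,0,0,8,0,0,0],[0.95,0,0,15,0,0,0],[0.95,0,0,25,0,0,0],[0.95,0,0,30,0,0,0],[0.95,0,0,27,0,0,0],[0.95,-3,-12,0,0,0,1.1],[0.95,-7,-24,0,0,0,1.1],[0.95,-7,-24,0,0,0,1.1],[0.95,-7,-24,0,0,0,1.1],[0.95,-7,-24,0,0,0,1.1],[0.95,-7,-24,0,0,0,1.1],[0.95,-7,-24,0,0,0,1.2],[0.95,-7,-24,0,0,0,1.2],[0.95,-7,-24,0,0,0,1.2],[0.95,-7,-24,0,0,0,1.2],[0.95,-6,-10,0,0,0,0],[0.95,0,0,0,0,0,0],[0.95,0,0,0,0,0,0]]'
cat > b.py <<'E'
from h import *
from scipy.spatial.transform import Rotation as R
def brush(x0=None):
    s=bot.sense();M=R.from_rotvec(s["eef_rot"]).as_matrix();t=np.array(s["tool_pos"]);a=np.arctan2(-M[0,1],M[1,1])
    print("tcp",t.round(1),"heading",np.degrees(a).round(2),"gap",round(s["finger_gap"],1),"F",np.round(s["force"],1))
    u=np.array([np.cos(a),np.sin(a),0]);v=np.array([-np.sin(a),np.cos(a),0])
    for n in("top","scene"):
        im,d=bot.get_image(n);P=cloud(n,d)
        r=P-t;al=r@u;la=r@v;up=r[...,2]
        k=(al>30)&(al<200)&(abs(la)<45)&(abs(up-10)<60)&(d>0)
        q=np.stack([al[k],la[k],up[k]],1)
        h=q[(q[:,0]>100)&(abs(q[:,2]-10)<45)]
        if len(h)>10: print(n,"head n",len(h),"along max",np.percentile(h[:,0],97).round(1),"lat",np.median(h[:,1]).round(1),"z rel top",np.percentile(h[:,2],[10,50,90]).round(1))
        for x in(50,70,90,115,130,145,160):
            z=q[abs(q[:,0]-x)<7]
            if len(z)>2: print("   ",x,len(z),np.median(z[:,1]).round(1),np.percentile(z[:,2],90).round(1))
    return im
E
python3 - <<'E'
from b import *
im=brush()
cv2.imwrite("pics/c8.png",cv2.convertScaleAbs(cv2.resize(im[130:290,150:350],None,fx=3,fy=3),alpha=1.4))
E
```

```text
time_s: 39.63
tool_pos: [394.6, -186.3, 146.2]
eef_rot: [0.405, -3.115, -0.001]
force: [0.0, 0.8, -0.5]
finger_gap: 17.9
grasp_force: 30.0
tcp [ 394.6 -186.3  146.2] heading 14.83 gap 17.9 F [ 0.   0.8 -0.5]
top head n 131 along max 167.2 lat 0.7 z rel top [ 9.3 20.1 26.5]
    50 21 1.0 21.9
    70 8 -0.4 14.6
    90 8 0.1 18.1
    115 14 0.1 26.3
    130 32 2.1 26.8
    145 32 1.7 25.4
    160 36 0.7 25.1
scene head n 167 along max 167.7 lat 0.3 z rel top [ 9.6 19.6 26.6]
    50 25 0.9 21.3
    70 7 1.9 16.4
    90 7 1.0 16.1
    115 19 -0.0 25.0
    130 33 -3.2 26.1
    145 41 -1.7 28.2
    160 55 1.9 26.8
```

View pics/c8.png

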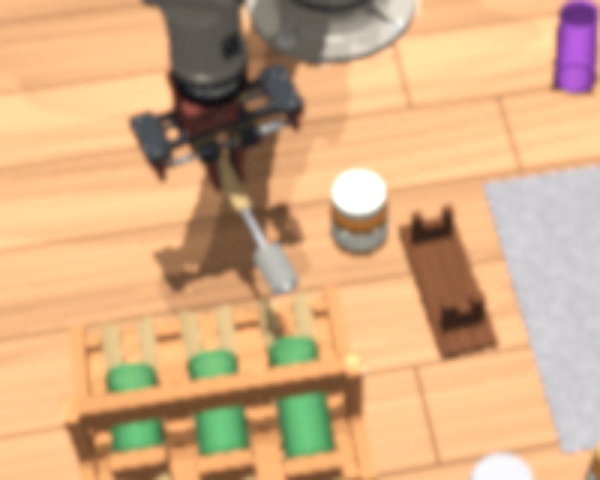

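The scene crop shows the brush straight in the grip, head at (275,265), and all three jars home in the rack. Lowering it in front of the left jar's mouth.

```bash
python3 -m creep '[[0.95,0,0,-20,0,0,0],[0.95,0,0,-30,0,0,0],[0.95,0,0,-30,0,0,0],[0.95,0,0,-18,0,0,0],[0.95,0,0,-6,0,0,0],[0.95,0,0,0,0,0,0],[0.95,0,0,0,0,0,0]]'; python3 -m creep '[[0.95,5,4.3,0,0,0,-1.5],[0.95,5.3,4.3,0,0,0,-1.5],[0.95,5.3,4.3,0,0,0,-1.5],[0.95,5.3,4.3,0,0,0,-1.5],[0.95,0,0,0,0,0,0]]'
```

```text
time_s: 40.32
tool_pos: [395.5, -185.8, 42.5]
eef_rot: [-0.41, 3.115, 0.0]
force: [0.4, -0.4, 0.4]
finger_gap: 17.8
grasp_force: 30.0
time_s: 40.73
tool_pos: [418.4, -168.3, 43.7]
eef_rot: [-0.246, 3.128, -0.001]
force: [0.1, -0.2, -1.1]
finger_gap: 17.7
grasp_force: 30.0
```

```bash
python3 -m creep '[[0.95,5.5,4.3,-1,0,0,-1.6],[0.95,5.5,4.3,0,0,0,-1.6],[0.95,5.5,4.3,0,0,0,-1.6],[0.95,5.5,4.2,0,0,0,-1.6],[0.95,5.5,4.2,0,0,0,-1.6],[0.95,5.5,4,0,0,0,-1.5],[0.95,0,0,0,0,0,0]]'; python3 -m creep '[[0.95,10,0,0,0,0,0],[0.95,14,0,0,0,0,0],[0.95,14,0,0,0,0,0],[0.95,12,0,0,0,0,0],[0.95,8,0,0,0,0,0],[0.95,0,0,0,0,0,0]]'; python3 -c "from j import *;jars()
from b import *
s=bot.sense();M=R.from_rotvec(s['eef_rot']).as_matrix();print(np.degrees(np.arctan2(-M[0,1],M[1,1])),s['tool_pos'])"
```

```text
time_s: 41.32
tool_pos: [450.7, -143.2, 42.2]
eef_rot: [0.014, 3.139, 0.0]
force: [0.9, -0.5, -1.1]
finger_gap: 17.7
grasp_force: 30.0
time_s: 41.82
tool_pos: [508.9, -144.1, 41.5]
eef_rot: [0.014, 3.139, -0.001]
force: [1.0, 1.1, -1.0]
finger_gap: 17.5
grasp_force: 30.0
L 396 [[573.8, -168.5, 61.1], [664.1, -145.2, 75.4], [706.9, -122.0, 82.9]]
M 317 [[573.0, -256.6, 63.6], [652.6, -232.8, 75.2], [686.7, -210.0, 83.0]]
S 227 [[572.7, -345.3, 63.7], [642.7, -321.8, 75.2], [666.4, -298.9, 83.2]]
rail top mean [ 643.5 -233.5  128.8]
-0.5472455921509574 [ 507.42380199 -144.06290745   41.23932275]
```

```bash
python3 -m creep '[[0.95,8,0,0,0,0,0],[0.95,6,0,0,0,0,0],[0.95,4,0,0,0,0,0],[0.95,3,0,0,0,0,0],[0.95,0,0,0,0,0,0],[0.95,0,0,0,0,0,0]]';python3 -m creep '[[0.95,2,0,0,0,0,0],[0.95,0,0,0,0,0,0],[0.95,0,0,0,0,0,0]]'
```

```text
time_s: 42.37
tool_pos: [527.7, -143.8, 40.9]
eef_rot: [-0.016, -3.141, -0.0]
force: [-0.4, 0.6, -1.1]
finger_gap: 18.0
grasp_force: 30.0
time_s: 42.62
tool_pos: [529.7, -143.8, 41.0]
eef_rot: [-0.016, -3.141, -0.0]
force: [-0.3, -0.1, -1.1]
finger_gap: 17.8
grasp_force: 30.0
```

```bash
python3 -m creep '[[0.95,3,0,0,0,0,0],[0.95,0,0,0,0,0,0]]';python3 -m creep '[[0.95,2,0,0,0,0,0],[0.95,0,0,0,0,0,0]]';python3 -m creep '[[0.95,2,0,0,0,0,0],[0.95,0,0,0,0,0,0]]'
```

```text
time_s: 42.78
tool_pos: [533.3, -143.8, 41.1]
eef_rot: [0.016, 3.141, 0.0]
force: [0.3, -0.6, -0.6]
finger_gap: 18.0
grasp_force: 30.0
time_s: 42.95
tool_pos: [535.2, -143.8, 41.1]
eef_rot: [0.016, 3.141, 0.0]
force: [-0.5, 0.5, -1.6]
finger_gap: 17.9
grasp_force: 30.0
time_s: 43.12
tool_pos: [535.3, -143.8, 40.5]
eef_rot: [-0.016, -3.138, -0.001]
force: [-3.8, -0.3, -0.0]
finger_gap: 17.6
grasp_force: 30.0
```

Bottom touch at TCP x≈535. Out to the mouth and down again.

```bash
python3 -m creep '[[0.95,-10,0,0.5,0,0,0],[0.95,-20,0,0,0,0,0],[0.95,-25,0,0,0,0,0],[0.95,-25,0,0,0,0,0],[0.95,-20,0,0,0,0,0],[0.95,-13,0,0,0,0,0],[0.95,0,0,0,0,0,0],[0.95,0,0,0,0,0,0]]';python3 -m creep '[[0.95,10,0,0,0,0,0],[0.95,20,0,0,0,0,0],[0.95,20,0,0,0,0,0],[0.95,20,0,0,0,0,0],[0.95,15,0,0,0,0,0],[0.95,10,0,0,0,0,0],[0.95,0,0,0,0,0,0]]';python3 -m creep '[[0.95,6,0,0,0,0,0],[0.95,5,0,0,0,0,0],[0.95,1.5,0,0,0,0,0],[0.95,0,0,0,0,0,0],[0.95,0,0,0,0,0,0]]'
```

```text
time_s: 43.78
tool_pos: [424.1, -143.9, 41.9]
eef_rot: [0.017, 3.14, -0.0]
force: [1.2, -0.7, -0.6]
finger_gap: 17.8
grasp_force: 30.0
time_s: 44.37
tool_pos: [522.8, -143.4, 41.7]
eef_rot: [0.013, 3.138, -0.001]
force: [-0.3, -0.4, -0.3]
finger_gap: 18.1
grasp_force: 30.0
time_s: 44.78
tool_pos: [530.9, -143.9, 41.5]
eef_rot: [-0.016, -3.141, -0.0]
force: [0.4, -0.3, -1.0]
finger_gap: 17.5
grasp_force: 30.0
```

```bash
python3 -m creep '[[0.95,2.5,0,0,0,0,0],[0.95,0,0,0,0,0,0]]';python3 -m creep '[[0.95,2,0,0,0,0,0],[0.95,0,0,0,0,0,0]]';python3 -m creep '[[0.95,-10,0,0,0,0,0],[0.95,-20,0,0,0,0,0],[0.95,-25,0,0,0,0,0],[0.95,-25,0,0,0,0,0],[0.95,0,0,0,0,0,0]]'
```

```text
time_s: 44.95
tool_pos: [534.0, -143.8, 41.6]
eef_rot: [0.016, 3.141, 0.0]
force: [-0.1, -0.0, -1.2]
finger_gap: 17.8
grasp_force: 30.0
time_s: 45.12
tool_pos: [535.2, -143.8, 41.4]
eef_rot: [-0.016, -3.14, -0.0]
force: [-2.2, -0.0, -1.0]
finger_gap: 17.8
grasp_force: 30.0
time_s: 45.53
tool_pos: [449.2, -143.9, 40.9]
eef_rot: [-0.02, -3.136, -0.002]
force: [-0.4, 0.5, -0.5]
finger_gap: 17.7
grasp_force: 30.0
```

```bash
python3 -m creep '[[0.95,0,0,0,0,0,0],[0.95,0,0,0,0,0,0]]'; python3 -m creep '[[0.95,-5.5,-4,0,0,0,1.5],[0.95,-5.5,-4.2,0,0,0,1.6],[0.95,-5.5,-4.2,0,0,0,1.6],[0.95,-5.5,-4.3,0,0,0,1.6],[0.95,-5.5,-4.3,0,0,0,1.6],[0.95,-5.5,-4.3,0,0,0,1.6],[0.95,-5.3,-4.3,0,0,0,1.5],[0.95,-5.3,-4.3,0,0,0,1.5],[0.95,-5.3,-4.3,0,0,0,1.5],[0.95,-5,-4.3,0,0,0,1.5],[0.95,0,0,0,0,0,0],[0.95,0,0,0,0,0,0]]'; python3 -c "
from b import *
brush()
from j import *
jars()"
```

```text
time_s: 45.7
tool_pos: [456.6, -143.9, 41.9]
eef_rot: [0.016, 3.14, -0.0]
force: [0.3, -0.1, 0.2]
finger_gap: 17.9
grasp_force: 30.0
time_s: 46.7
tool_pos: [402.9, -186.6, 41.7]
eef_rot: [-0.406, 3.114, -0.001]
force: [0.3, 0.4, -0.6]
finger_gap: 17.7
grasp_force: 30.0
tcp [ 402.9 -186.6   41.7] heading 14.85 gap 17.7 F [ 0.3  0.4 -0.6]
top head n 706 along max 197.1 lat 3.9 z rel top [-29.4 -12.1  31. ]
    50 59 15.2 19.4
    70 83 6.9 -31.4
    90 107 0.9 -6.8
    115 101 3.1 7.6
    130 97 5.6 23.0
    145 94 7.8 22.9
    160 106 3.9 22.2
scene head n 499 along max 196.0 lat -5.9 z rel top [-27.9   7.6  34.3]
    50 88 -0.3 18.5
    70 46 19.3 -7.0
    90 49 -9.1 8.5
    115 73 -13.1 22.2
    130 94 -4.0 25.6
    145 79 -4.7 24.7
    160 44 1.4 26.0
L 394 [[574.5, -168.3, 62.1], [664.4, -145.3, 75.8], [706.5, -121.9, 83.8]]
M 307 [[574.2, -256.6, 64.3], [654.8, -232.9, 75.5], [686.7, -210.4, 83.9]]
S 227 [[571.5, -344.9, 62.0], [644.1, -321.2, 75.7], [665.6, -299.3, 82.2]]
rail top mean [ 643.3 -233.3  128.9]
```

```bash
python3 -m creep '[[0.95,-6,-1.5,0,0,0,0],[0.95,-5,-1.5,0,0,0,0],[0.95,0,0,0,0,0,0],[0.95,0,0,20,0,0,0],[0.95,0,0,20,0,0,0],[0.95,-1,-9,0,0,0,-3],[0.95,-1,-9,0,0,0,-3],[0.95,-1,-9,0,0,0,-3],[0.95,-1,-9,0,0,0,-3],[0.95,-1,-8,0,0,0,-3.3],[0.95,0,0,0,0,0,0],[0.95,0,0,0,0,0,0]]'; python3 -c "
from b import *
im=brush()
cv2.imwrite('pics/c9.png',cv2.convertScaleAbs(cv2.resize(im[180:310,130:280],None,fx=4,fy=4),alpha=1.4))"
```

```text
time_s: 47.85
tool_pos: [385.2, -233.9, 80.8]
eef_rot: [-0.013, -3.14, -0.0]
force: [-0.6, 0.1, 0.3]
finger_gap: 17.9
grasp_force: 30.0
tcp [ 385.2 -233.9   80.8] heading -0.47 gap 17.9 F [-0.6  0.1  0.3]
top head n 195 along max 198.8 lat 2.7 z rel top [-12.6  12.9  25.7]
    50 19 2.9 23.3
    70 4 1.3 15.6
    90 5 0.8 16.2
    115 41 -0.1 22.2
    130 46 2.8 27.8
    145 45 4.1 25.3
    160 48 2.6 26.3
scene head n 247 along max 198.1 lat 2.4 z rel top [-11.7  15.   24.8]
    50 20 2.6 21.2
    70 4 2.3 15.5
    90 7 2.7 17.0
    115 43 0.6 23.2
    130 54 1.2 25.9
    145 58 4.3 24.7
    160 61 1.1 25.0
```

View pics/c9.png

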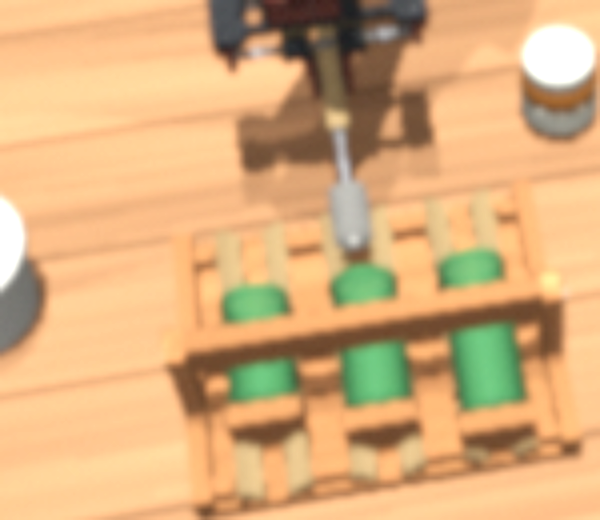

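The brush is straight and lined up with the middle jar (head at (350,215), jar mouth at (365,275)). Scrubbing the middle jar.

```bash
python3 -m creep '[[0.95,0,0,-20,0,0,0],[0.95,0,0,-14,0,0,0],[0.95,0,0,-5,0,0,0],[0.95,0,0,0,0,0,0],[0.95,6,0,0,0,0,0],[0.95,8,0,0,0,0,0],[0.95,8,0,0,0,0,0],[0.95,0,0,0,0,0,0]]';python3 -m creep '[[0.95,10,0,0,0,0,0],[0.95,15,0,0,0,0,0],[0.95,20,0,0,0,0,0],[0.95,20,0,0,0,0,0],[0.95,15,0,0,0,0,0],[0.95,10,0,0,0,0,0],[0.95,5,0,0,0,0,0],[0.95,0,0,0,0,0,0],[0.95,0,0,0,0,0,0]]';python3 -m creep '[[0.95,3,0,0,0,0,0],[0.95,3,0,0,0,0,0],[0.95,0,0,0,0,0,0]]'
```

```text
time_s: 48.62
tool_pos: [411.2, -233.5, 43.4]
eef_rot: [0.008, 3.138, -0.002]
force: [0.7, 0.6, 0.7]
finger_gap: 17.7
grasp_force: 30.0
time_s: 49.37
tool_pos: [502.1, -233.3, 42.3]
eef_rot: [-0.011, -3.14, -0.0]
force: [-0.4, 0.4, -0.9]
finger_gap: 18.0
grasp_force: 30.0
time_s: 49.62
tool_pos: [509.1, -233.4, 42.7]
eef_rot: [0.011, 3.141, -0.0]
force: [0.1, 0.7, -1.0]
finger_gap: 17.8
grasp_force: 30.0
```

```bash
python3 -m creep '[[0.95,3,0,0,0,0,0],[0.95,0,0,0,0,0,0]]';python3 -m creep '[[0.95,2,0,0,0,0,0],[0.95,0,0,0,0,0,0]]';python3 -m creep '[[0.95,2,0,0,0,0,0],[0.95,0,0,0,0,0,0]]'
```

```text
time_s: 49.78
tool_pos: [512.3, -233.3, 42.6]
eef_rot: [0.01, 3.141, -0.0]
force: [0.5, 0.1, 0.1]
finger_gap: 18.0
grasp_force: 30.0
time_s: 49.95
tool_pos: [514.2, -233.3, 42.6]
eef_rot: [0.01, 3.141, 0.0]
force: [0.1, -0.3, -0.0]
finger_gap: 17.9
grasp_force: 30.0
time_s: 50.12
tool_pos: [514.5, -233.2, 42.1]
eef_rot: [-0.011, -3.139, -0.001]
force: [-3.9, 0.5, 0.1]
finger_gap: 18.3
grasp_force: 30.0
```

Touched bottom as predicted (514.5). Second stroke, then right out.

```bash
python3 -m creep '[[0.95,-10,0,0.5,0,0,0],[0.95,-20,0,0,0,0,0],[0.95,-22,0,0,0,0,0],[0.95,-20,0,0,0,0,0],[0.95,-15,0,0,0,0,0],[0.95,-7,0,0,0,0,0],[0.95,0,0,0,0,0,0],[0.95,0,0,0,0,0,0]]';python3 -m creep '[[0.95,10,0,0,0,0,0],[0.95,18,0,0,0,0,0],[0.95,20,0,0,0,0,0],[0.95,18,0,0,0,0,0],[0.95,12,0,0,0,0,0],[0.95,7,0,0,0,0,0],[0.95,3,0,0,0,0,0],[0.95,0,0,0,0,0,0],[0.95,0,0,0,0,0,0]]';python3 -m creep '[[0.95,2.5,0,0,0,0,0],[0.95,0,0,0,0,0,0]]';python3 -m creep '[[0.95,2,0,0,0,0,0],[0.95,0,0,0,0,0,0]]'
```

```text
time_s: 50.78
tool_pos: [422.7, -233.5, 43.4]
eef_rot: [0.011, 3.14, -0.001]
force: [0.8, 0.1, -1.0]
finger_gap: 17.7
grasp_force: 30.0
time_s: 51.53
tool_pos: [509.5, -233.3, 42.8]
eef_rot: [-0.011, -3.141, -0.0]
force: [0.8, 0.6, 0.0]
finger_gap: 17.9
grasp_force: 30.0
time_s: 51.7
tool_pos: [512.2, -233.5, 43.1]
eef_rot: [-0.011, -3.141, -0.0]
force: [0.8, -0.1, 0.1]
finger_gap: 17.4
grasp_force: 30.0
time_s: 51.87
tool_pos: [514.5, -233.4, 43.1]
eef_rot: [0.011, 3.141, 0.0]
force: [0.2, -0.2, -0.7]
finger_gap: 17.9
grasp_force: 30.0
```

```bash
python3 -m creep '[[0.95,-10,0,0,0,0,0],[0.95,-20,0,0,0,0,0],[0.95,-22,0,0,0,0,0],[0.95,-22,0,0,0,0,0],[0.95,-22,0,0,0,0,0],[0.95,-20,0,0,0,0,0],[0.95,-14,0,0,0,0,0],[0.95,0,0,0,0,0,0],[0.95,0,0,20,0,0,0],[0.95,0,0,18,0,0,0],[0.95,0,-15,0,0,0,0],[0.95,0,-25,0,0,0,0],[0.95,0,-25,0,0,0,0],[0.95,0,-24,0,0,0,0],[0.95,0,0,0,0,0,0],[0.95,0,0,0,0,0,0]]'; python3 -c "
from b import *
im=brush()
from j import *
jars()"
```

```text
time_s: 53.2
tool_pos: [384.5, -323.5, 81.1]
eef_rot: [0.014, 3.141, -0.001]
force: [0.3, 0.4, -0.6]
finger_gap: 17.6
grasp_force: 30.0
tcp [ 384.5 -323.5   81.1] heading -0.51 gap 17.6 F [ 0.3  0.4 -0.6]
top head n 193 along max 197.7 lat 2.5 z rel top [-11.6  14.6  24.7]
    50 25 3.2 19.8
    70 8 0.7 18.2
    90 6 1.3 16.9
    115 39 4.0 23.7
    130 38 4.7 24.0
    145 39 7.4 24.5
    160 46 5.1 25.5
scene head n 261 along max 198.7 lat 4.1 z rel top [-13.2  15.4  25.2]
    50 21 2.6 23.0
    70 7 3.2 18.2
    90 8 2.9 19.2
    115 37 8.2 24.8
    130 52 5.7 25.5
    145 54 0.9 25.1
    160 72 3.5 24.8
L 390 [[575.3, -168.2, 63.9], [665.1, -145.3, 75.5], [706.9, -122.0, 83.2]]
M 304 [[573.8, -256.4, 64.4], [653.7, -233.3, 75.5], [686.4, -210.5, 82.6]]
S 237 [[571.3, -344.9, 64.8], [641.5, -321.4, 75.4], [666.0, -299.3, 83.2]]
rail top mean [ 643.6 -233.4  128.7]
```

```bash
python3 -m creep '[[0.95,0,0,-20,0,0,0],[0.95,0,0,-14,0,0,0],[0.95,0,0,-4,0,0,0],[0.95,0,0,0,0,0,0],[0.95,6,0,0,0,0,0],[0.95,8,0,0,0,0,0],[0.95,8,0,0,0,0,0],[0.95,0,0,0,0,0,0]]';python3 -m creep '[[0.95,10,0,0,0,0,0],[0.95,15,0,0,0,0,0],[0.95,20,0,0,0,0,0],[0.95,15,0,0,0,0,0],[0.95,10,0,0,0,0,0],[0.95,8,0,0,0,0,0],[0.95,3,0,0,0,0,0],[0.95,0,0,0,0,0,0],[0.95,0,0,0,0,0,0]]';python3 -m creep '[[0.95,3,0,0,0,0,0],[0.95,0,0,0,0,0,0]]';python3 -m creep '[[0.95,2,0,0,0,0,0],[0.95,0,0,0,0,0,0]]';python3 -m creep '[[0.95,2,0,0,0,0,0],[0.95,0,0,0,0,0,0]]'
```

```text
time_s: 54.02
tool_pos: [409.7, -322.4, 43.9]
eef_rot: [0.007, 3.138, -0.002]
force: [-0.3, 0.0, -0.7]
finger_gap: 17.5
grasp_force: 30.0
time_s: 54.77
tool_pos: [486.6, -322.5, 42.9]
eef_rot: [-0.011, -3.141, -0.0]
force: [-0.2, -0.3, 0.2]
finger_gap: 17.8
grasp_force: 30.0
time_s: 54.93
tool_pos: [490.2, -322.5, 43.1]
eef_rot: [-0.011, -3.142, 0.0]
force: [0.1, -0.0, -0.3]
finger_gap: 18.1
grasp_force: 30.0
time_s: 55.1
tool_pos: [492.6, -322.3, 43.1]
eef_rot: [0.011, 3.141, -0.0]
force: [0.2, 0.5, -0.5]
finger_gap: 17.7
grasp_force: 30.0
time_s: 55.27
tool_pos: [493.7, -322.3, 42.8]
eef_rot: [-0.011, -3.14, -0.001]
force: [-2.1, -0.7, -0.5]
finger_gap: 17.6
grasp_force: 30.0
```

```bash
python3 -m creep '[[0.95,-10,0,0.5,0,0,0],[0.95,-18,0,0,0,0,0],[0.95,-20,0,0,0,0,0],[0.95,-17,0,0,0,0,0],[0.95,-8,0,0,0,0,0],[0.95,0,0,0,0,0,0],[0.95,0,0,0,0,0,0]]';python3 -m creep '[[0.95,10,0,0,0,0,0],[0.95,18,0,0,0,0,0],[0.95,18,0,0,0,0,0],[0.95,12,0,0,0,0,0],[0.95,7,0,0,0,0,0],[0.95,3,0,0,0,0,0],[0.95,0,0,0,0,0,0],[0.95,0,0,0,0,0,0]]';python3 -m creep '[[0.95,2.5,0,0,0,0,0],[0.95,0,0,0,0,0,0]]';python3 -m creep '[[0.95,2,0,0,0,0,0],[0.95,0,0,0,0,0,0]]'
```

```text
time_s: 55.85
tool_pos: [421.8, -322.5, 43.9]
eef_rot: [0.011, 3.14, -0.0]
force: [0.5, 0.4, -0.8]
finger_gap: 17.5
grasp_force: 30.0
time_s: 56.52
tool_pos: [488.7, -322.4, 43.3]
eef_rot: [-0.011, -3.141, -0.0]
force: [0.4, -0.1, -1.1]
finger_gap: 17.8
grasp_force: 30.0
time_s: 56.68
tool_pos: [491.5, -322.5, 43.6]
eef_rot: [-0.012, -3.141, -0.0]
force: [-0.0, -0.3, -0.8]
finger_gap: 17.6
grasp_force: 30.0
time_s: 56.85
tool_pos: [493.7, -322.4, 43.6]
eef_rot: [-0.011, -3.141, -0.0]
force: [0.2, 0.1, -1.4]
finger_gap: 17.5
grasp_force: 30.0
```

```bash
python3 -m creep '[[0.95,-10,0,0,0,0,0],[0.95,-20,0,0,0,0,0],[0.95,-25,0,0,0,0,0],[0.95,-25,0,0,0,0,0],[0.95,-20,0,0,0,0,0],[0.95,-8,0,0,0,0,0],[0.95,0,0,15,0,0,0],[0.95,0,0,30,0,0,0],[0.95,0,0,35,0,0,0],[0.95,0,0,24,0,0,0]]';python3 -m creep '[[0.95,3,14,0,0,0,0],[0.95,6,27,0,0,0,0.3],[0.95,6,27,0,0,0,0.3],[0.95,6,27,0,0,0,0.3],[0.95,6,27,0,0,0,0.3],[0.95,6,27,0,0,0,0.3],[0.95,6,27,0,0,0,0.3],[0.95,6,27,0,0,0,0.3],[0.95,6,27,0,0,0,0.4],[0.95,6,27,0,0,0,0.4],[0.95,6,27,0,0,0,0.4],[0.95,6,27,0,0,0,0.4],[0.95,6,27,0,0,0,0.3],[0.95,5,27,0,0,0,0],[0.95,2,18,0,0,0,0],[0.95,0,18,0,0,0,0],[0.95,0,0,0,0,0,0],[0.95,0,0,0,0,0,0]]'; python3 -c "
from b import *
im=brush()
cv2.imwrite('pics/c10.png',cv2.convertScaleAbs(cv2.resize(im[150:310,150:350],None,fx=3,fy=3),alpha=1.4))"
```

```text
time_s: 57.68
tool_pos: [386.5, -322.9, 150.0]
eef_rot: [0.011, 3.14, -0.002]
force: [0.8, -0.2, -0.4]
finger_gap: 17.5
grasp_force: 30.0
time_s: 59.18
tool_pos: [467.9, 79.3, 147.6]
eef_rot: [-0.103, 3.14, 0.0]
force: [1.0, -0.6, -0.0]
finger_gap: 17.6
grasp_force: 30.0
tcp [467.9  79.3 147.6] heading 3.74 gap 17.6 F [ 1.  -0.6 -0. ]
top head n 142 along max 166.7 lat -0.0 z rel top [11.1 18.8 27. ]
    90 4 0.4 23.1
    115 19 0.6 26.7
    130 38 -0.5 26.6
    145 33 -1.3 27.0
    160 38 0.3 27.2
scene head n 174 along max 165.9 lat -3.0 z rel top [10.5 20.2 25.6]
    50 22 -1.5 19.1
    70 7 -0.2 17.8
    90 7 -1.8 16.3
    115 22 -0.8 27.3
    130 41 -4.9 26.0
    145 47 -4.8 25.4
    160 51 -2.8 23.8
```

View pics/c10.png

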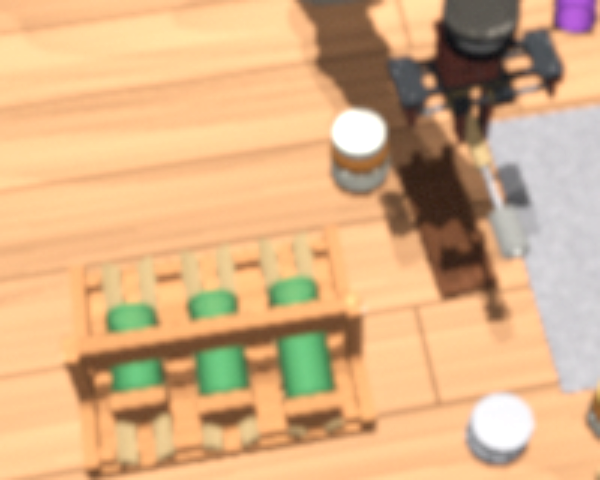

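The brush is still straight in the grip but 27 mm too far left (y=79.3, against a target of 51.8). Correcting, then lowering in steps.

```bash
python3 -m creep '[[0.95,0,-15,0,0,0,-0.2],[0.95,0,-12.5,0,0,0,0],[0.95,0,0,0,0,0,0],[0.95,0,0,-25,0,0,0],[0.95,0,0,-25,0,0,0],[0.95,0,0,-15,0,0,0],[0.95,0,0,0,0,0,0],[0.95,0,0,0,0,0,0]]'; python3 -c "
from b import *
brush()"
```

```text
time_s: 59.95
tool_pos: [467.4, 50.8, 82.3]
eef_rot: [0.092, -3.139, 0.001]
force: [0.1, 0.2, -0.5]
finger_gap: 17.9
grasp_force: 30.0
tcp [467.4  50.8  82.3] heading 3.37 gap 17.9 F [ 0.1  0.2 -0.5]
top head n 131 along max 167.2 lat 0.3 z rel top [10.3 18.9 25.9]
    90 25 7.2 14.3
    115 18 0.4 27.6
    130 32 0.4 23.6
    145 28 -1.0 27.9
    160 37 0.3 25.1
scene head n 162 along max 167.4 lat -1.5 z rel top [10.5 20.6 27.2]
    50 21 -0.6 25.0
    70 13 1.3 15.8
    90 56 -10.5 10.9
    115 19 -2.5 28.6
    130 42 -1.8 27.4
    145 38 -2.2 26.2
    160 48 -1.5 26.7
```

```bash
python3 -m creep '[[0.95,0,0.8,-10,0,0,0.1],[0.95,0,0,-12,0,0,0],[0.95,0,0,0,0,0,0]]';python3 -m creep '[[0.95,0,0,-8,0,0,0],[0.95,0,0,-5,0,0,0],[0.95,0,0,0,0,0,0],[0.95,0,0,0,0,0,0]]';python3 -m creep '[[0.95,0,0,-2.5,0,0,0],[0.95,0,0,0,0,0,0],[0.95,0,0,0,0,0,0]]'
```

```text
time_s: 60.3
tool_pos: [467.3, 52.0, 59.5]
eef_rot: [0.097, -3.139, 0.0]
force: [-0.7, -0.5, -1.7]
finger_gap: 17.6
grasp_force: 30.0
time_s: 60.63
tool_pos: [467.8, 52.0, 47.4]
eef_rot: [0.096, -3.14, 0.0]
force: [0.2, 0.7, 0.3]
finger_gap: 17.9
grasp_force: 30.0
time_s: 60.88
tool_pos: [468.0, 52.0, 45.1]
eef_rot: [-0.096, 3.14, 0.0]
force: [0.5, 0.2, -1.2]
finger_gap: 17.6
grasp_force: 30.0
```

```bash
python3 -m creep '[[0.95,-0.5,0,-2,0,0,0],[0.95,0,0,0,0,0,0],[0.95,0,0,0,0,0,0]]';python3 -m creep '[[0.95,0,0,-1.2,0,0,0],[0.95,0,0,0,0,0,0],[0.95,0,0,0,0,0,0]]';python3 -m creep '[[0.6,0,0,0,0,0,0],[0.6,0,0,0,0,0,0],[0.6,0,0,0,0,0,0],[0.6,0,0,0,0,0,0],[0.6,0,0,10,0,0,0],[0.6,0,0,20,0,0,0],[0.6,0,0,30,0,0,0],[0.6,0,0,35,0,0,0],[0.6,0,0,35,0,0,0],[0.6,0,40,0,0,0,0],[0.6,0,40,0,0,0,0],[0.6,0,40,0,0,0,0],[0.6,0,0,0,0,0,0],[0.6,0,0,0,0,0,0]]'
python3 - <<'E'
from j import *
jars()
for n in("top","scene"):
    im,d=bot.get_image(n);P=cloud(n,d);hsv=cv2.cvtColor(im,cv2.COLOR_BGR2HSV)
    yel=(hsv[...,0]>12)&(hsv[...,0]<30)&(hsv[...,2]>120)&(P[...,2]>45)&(P[...,2]<75)&(abs(P[...,1]-52)<25)&(P[...,0]>390)&(P[...,0]<560)
    k,l,st,c=cv2.connectedComponentsWithStats(yel.astype(np.uint8));i=1+st[1:,4].argmax();mk=(l==i)
    w=np.array([ray(n,u,v,58)[:2] for v,u in np.argwhere(mk)],np.float32)
    r=cv2.minAreaRect(w);print(n,len(w),"handle",np.round(r[0],1),np.round(r[1],1),round(r[2],1),P[mk][:,2].mean().round(1))
    h=P[(abs(P[...,1]-60)<22)&(P[...,0]>590)&(P[...,0]<660)&(P[...,2]>52)&(P[...,2]<75)]
    print("head",np.median(h,axis=0).round(1),"x max",np.percentile(h[:,0],97).round(1))
a=im
cv2.imwrite('pics/c11.png',cv2.convertScaleAbs(cv2.resize(a[150:310,130:350],None,fx=3,fy=3),alpha=1.4))
E
```

```text
time_s: 61.13
tool_pos: [467.3, 52.0, 43.0]
eef_rot: [0.096, -3.14, -0.0]
force: [-0.0, -0.2, -0.5]
finger_gap: 17.8
grasp_force: 30.0
time_s: 61.38
tool_pos: [467.4, 52.0, 41.8]
eef_rot: [-0.096, 3.14, 0.0]
force: [-0.2, -0.2, -0.4]
finger_gap: 17.6
grasp_force: 30.0
time_s: 62.55
tool_pos: [467.0, 174.4, 172.5]
eef_rot: [-0.104, 3.139, 0.001]
force: [-0.3, -0.5, -0.2]
finger_gap: 35.1
grasp_force: 0.0
L 393 [[574.9, -168.3, 62.2], [665.1, -145.2, 75.4], [706.2, -121.8, 82.1]]
M 302 [[575.0, -256.6, 62.8], [654.4, -233.5, 75.6], [686.4, -210.4, 83.8]]
S 227 [[573.4, -345.0, 61.5], [643.6, -321.2, 75.3], [666.0, -298.9, 83.5]]
rail top mean [ 643.5 -236.1  129. ]
top 130 handle [470.8  52.7] [105.7  15.5] 3.7 59.8
head [614.2  61.2  61.6] x max 635.0
scene 151 handle [468.4  51.9] [115.5  19.9] 3.9 59.2
head [614.5  60.3  61.9] x max 634.2
```

View pics/c11.png

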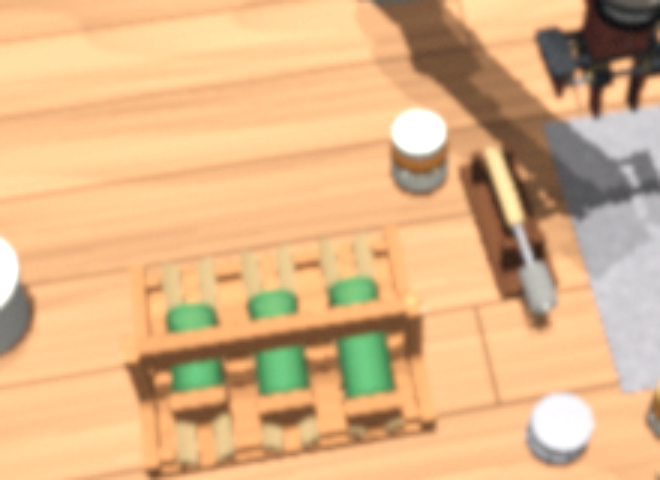

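The brush is back in both notches, within about 1 mm of where it started. All three jars are home with their bases at the stops, and the gripper is clear.

```bash
python3 -c "
from h import *
print(bot.close_job())"
```

```text
the job is handed in; nothing more can be done
None
```

The job is handed in, with no verdict returned: all three jars are home against their stops, each was brushed to the bottom twice from left to right, and the brush is back on its rest; the long jar was knocked aside once before I picked it up, and I re-found it.

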